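# Count to the third lane and push the tube carrier in

### The job

Starting at the red end of the tube rack, run a fingertip along its sprung aluminium rail, keeping it on the rail, past the first and second gaps to the third gap and no further; count every gap, filled or empty. Then push the blue tube carrier across the desk, rounded nose first, into that third gap until it is fully home against the back wall. Do not pick up or tip the carrier, leave the other things where they are, and finish clear of everything.

Things in the scene. Friction and masses are not known exactly. Their poses are not given: they have to be found in the camera images.
- rack: White rack fixed to the desk, open to the robot, no floor: six gaps 36 mm wide between seven 10 mm dividers, 35 mm high. Origin on the desk, mid front face of the back wall (40 mm high, x 0 to 10 mm); x points into the gaps, away from the robot, y left, z up. Gap centres y = -115, -69, -23, 23, 69, 115 mm; divider noses, rounded, at x = -55 mm.
- rail: Aluminium rail on the back of the rack, along its y: 22 mm wide, 284 mm long. Origin mid top face, at rack x = 27 mm, 54 mm above the desk. It is sprung and gives straight down up to 8 mm (1 N to start, 4 N at the bottom, then rigid): press it 3 to 5 mm. Dark rounded ridges 1.5 mm high cross it in line with the dividers (end ones 6 mm inward); plain stretches are in line with the gaps.
- cap_red: Red end cap fixed at one end of the rack, left or right by chance (a like grey one is at the other end): 96 mm (x) by 18 mm (y) by 44 mm high. Count the gaps from it. Origin on the desk at rack x = 0, y = +153 or -153 mm; axes as the rack's.
- red_end (a point): Point on top of the red cap, 44 mm above the desk, on the centre line of the rail. Along the rail from this point the first, second and third gaps are centred at 38, 84 and 130 mm.
- carrier: Blue tube carrier, loose on the desk before the rack, 3 tubes with yellow caps: 70 mm long (x), 28 mm wide, block 30 mm high, caps up to 62 mm; about 0.16 kg. Origin at the underside, mid-length; x points to the half-round nose (at +35 mm, radius 14 mm), roughly toward the rack; flat tail at -35 mm. Fully home the nose touches the back wall: origin at rack x = -35 mm, tail 15 mm proud of the divider noses.
- nose (a point): Foremost point of the blue carrier's rounded nose, on the underside, 35 mm ahead of its origin.
- parked: Bystander: black tube carrier with green caps, same size, loose, already standing in the gap at rack y = -69 mm. Leave it there.
- jar: Bystander: loose sample jar with orange lid, 56 mm across, 65 mm high, origin at the underside. Leave it.
- stapler: Bystander: loose black stapler, 125 mm by 36 mm, 55 mm high, origin at the underside. Leave it.

How it is judged:
By the outcome, as a careful person would: the job done as asked, in the order asked, and still so for the second after the job is handed in, with the robot touching nothing.
It also fails if it takes over 64 s, if anything falls off the work surface, if the arm or the gripper's body presses on something with over 40 N, if the wrist force passes 120 N, or if a joint passes its speed limit or range.

### The arm

A 6-joint arm with a two-finger parallel gripper is mounted at the origin on the work surface. World frame = base frame: x ahead of the robot, y to its left, z up, the work surface at z = 0. Lengths are in mm, angles in degrees, forces in N, time in s.
With the tool pointing down it reaches from about 350 to 850 mm from the base axis. Payload 8.1 kg.
Tool frame: the origin (TCP) lies on the centre line of the jaws, within the pads' length; the fingertips stand r.tip_extent ahead of it and the grasp point (between the pads) lies 8 mm behind it (r.tip_extent is the distance from the TCP to the fingertips, in mm); z points along the fingers, y is the direction in which the jaws open and shut (so a half turn about z gives the same grasp; the last joint's range is limited). The gripper opens to 85 mm and grips with 20 to 120 N. Pads are 22 mm wide; open, the fingers measure 114 mm over their backs; the gripper's body (76 mm by 85 mm) begins 54 mm behind the grasp point. The pads swing forward as they close: fully open they stand 13 mm farther back than shut.
Start: joints at [-81.555, 7.471, 85.268, -0, 87.261, -4.893], TCP at [138.442, -583.814, 205.892] pointing down, gripper open.
Joint ranges: [-169.43, 169.43], [-51.17, 129.36], [1.28, 143.12], [-76.62, 256.62], [0, 156.53], [-152.29, 152.29]. Speed limits (degrees/s): [136.94, 136.94, 159.86, 180, 180, 180].

### API

Orientations are given as [roll, pitch, yaw] about the fixed x, y, z axes, in that order (R = Rz(yaw) Ry(pitch) Rx(roll)).
In Python, from bench import sense, optics, hand_in, spotter, r gives the robot as it stands.
- The arm moves only by the tool apply_moves, never from a script. Its argument "series" is a list of rows, each a list of 3 entries, a list of its own where there are three numbers: the opening, from 0 (shut) to 1 (fully open), then the shift along the world's x, y, z in m, then the turn about the world's z in rad. In form: [[grip, [x, y, z], turn], ...]. A call has 1 to 5 rows; each row is the pose to reach, as a shift and turn from the pose measured when the call began; what a row does not reach only later rows make up. A row lasts 1/8 s, in which the tool goes at most 62.5 mm and 10.7 degrees, less where a joint would pass 70% of its speed; a pose out of reach is approached as far as the arm can. A call with a gripper value outside its range is refused whole. The fingers move at their own pace and stop on an object; "grip_force" is the grip in N (left out, the last holds). Time passes only in rows, so rows that repeat a pose let the fingers close. It gives the time, the measured TCP pose, the force and the opening at its end, in the units of the state.
- sense(): the state, without advancing time (a new reading comes with each control period).
- optics.snapshot(name): name is "side" or "top"; returns a dict with "color" (384x512x3 uint8, blue, green, red), "intrinsics" (3x3 intrinsics, pixels), "rvec" (rotation vector, rad) and "tvec" (3), from world to camera coordinates, as OpenCV has them. Camera axes: x right, y down, z forward; pixel columns grow to the right and rows downward; lengths in mm; the calibration is good to about 2 mm. A picture is of the moment at which its call begins. There is no depth.
- hand_in(): hands the job in, once; it reports no verdict.
Trained networks look in a picture, given as the dict that the camera call returned (one of the last four; its "shot" number tells which), for a name from the list of things; names that differ only in an ending like _2 or _b are one class to them, and where a whole thing is asked for, a point or a joint stands for the part that bears it (a point fixed in the world has none). Each returns a list of dicts, best first, with "p" (0 to 1); they miss things now and then, are a little off and sometimes report something else, mostly with a low value. They report only what shows in the picture. A call takes as long as a camera call.
- spotter.search_frame(picture, query): "xyz" ([x, y, z] in mm, in the coordinates of the camera as it stood for that picture, good to about 4 mm: the middle of the surface that is visible of it).
- spotter.masks_of(picture, query): "mask" (384x512 bool, what is visible of it).
The state is a dict: "time": time; "joint_pos": joint angles; "qd": joint speeds; "joint_efforts": joint torques, N m; "tool_pos": TCP position; "tcp_rot": TCP orientation; "ft_force": force on the tool from outside, world axes, zero at the start; "wrist_torque": the same for the moment, N m; "finger_gap": finger opening in mm.
Only numpy, scipy, OpenCV 4.12 (cv2) and the standard library are available. Lean on these libraries where they do the work, as an engineer would, in place of code of your own. Each camera call takes 0.05 s, during which the arm holds its last target.

## Working session

There is one attempt and no reset: what is moved stays moved. The work goes in short steps, Python scripts to look and compute and a tool call to move; the robot and the scene stay as the last step left them, time stands still between calls to the robot, and variables do not carry over. Pictures are saved under pics/ and viewed, and the job is handed in when it is done.

Besides the shell and the picture viewer there is one more tool, called as a command line: name --argument value ..., lists and objects as JSON in quotes. apply_moves: Moves the arm, as the interface text tells. Its arguments: {"type":"object","properties":{"series":{"type":"array"},"grip_force":{"type":"number"}},"required":["series"]}

```bash
mkdir -p pics; ls; cat > h.py <<'E'
import numpy as np, cv2
from bench import sense, optics, hand_in, spotter, r
def cam(p):
    R=cv2.Rodrigues(np.array(p["rvec"],float))[0]; return np.array(p["intrinsics"],float),R,np.array(p["tvec"],float).ravel()
def towld(p,x):
    K,R,t=cam(p); return R.T@(np.array(x)-t)
def proj(p,X):
    K,R,t=cam(p); X=np.atleast_2d(X)@R.T+t; u=X@K.T; return u[:,:2]/u[:,2:]
def ray(p,uv,z):
    K,R,t=cam(p); uv=np.atleast_2d(uv); d=np.linalg.inv(K)@np.c_[uv,np.ones(len(uv))].T; d=(R.T@d).T; c=-R.T@t
    return c+d*((z-c[2])/d[:,2])[:,None]
E
python3 - <<'E'
from h import *
s=sense(); print(s, r.tip_extent)
for n in("side","top"):
    p=optics.snapshot(n); cv2.imwrite(f"pics/{n}0.png",p["color"])
    K,R,t=cam(p); print(n,-R.T@t)
    for q in("rack","rail","cap_red","carrier","parked","jar","stapler","nose","red_end"):
        try:print(q,[(round(d["p"],2),towld(p,d["xyz"]).round(1).tolist()) for d in spotter.search_frame(p,q)[:2]])
        except Exception as e:print(q,e)
E
```

```text
pics
{'time': 0.0, 'joint_pos': array([-8.15555766e+01,  7.51384838e+00,  8.53300605e+01,  1.33575292e-03,
        8.72598215e+01, -4.89345693e+00]), 'qd': array([-0.09054057,  0.04689207,  0.05754541, -0.07140953,  0.0667665 ,
       -0.05373972]), 'joint_efforts': array([-2.02347219e-03, -5.69405222e+01, -5.00556493e+01, -2.65747585e-04,
        1.49505632e-02,  2.24196776e-05]), 'tool_pos': array([ 138.3558769 , -583.22670576,  204.85009996]), 'tcp_rot': array([-1.79896761e+02, -1.01777691e-02,  1.33378061e+01]), 'ft_force': array([ 0.03986152, -0.29499063,  0.43695781]), 'wrist_torque': array([0.01927723, 0.00314217, 0.01437975]), 'finger_gap': 85.37880839680702} 11.0
side [386.42022976 639.96105577 703.13519189]
rack [(0.64, [648.5, 61.2, 34.4])]
rail [(0.72, [673.2, 69.9, 56.1])]
cap_red [(0.67, [629.8, -103.8, 45.4]), (0.49, [467.0, -304.2, 28.9])]
carrier [(0.56, [480.2, 54.6, 29.2])]
parked [(0.71, [601.5, -21.3, 31.8])]
jar [(0.63, [521.7, 314.1, 60.7])]
stapler [(0.69, [464.1, -303.0, 28.6])]
nose [(0.96, [477.1, 50.3, 28.0])]
red_end [(0.75, [632.6, -100.8, 41.2])]
top [ 464.36338963   20.17798675 1036.13117082]
rack [(0.68, [655.3, 43.2, 38.6])]
rail [(0.71, [674.3, 49.0, 55.6])]
cap_red [(0.77, [635.2, -111.6, 46.5])]
carrier [(0.8, [484.8, 43.0, 29.5])]
parked [(0.76, [603.0, -27.7, 31.3]), (0.61, [635.7, -113.7, 44.7])]
jar [(0.79, [525.5, 292.5, 61.6]), (0.23, [603.4, -29.6, 29.6])]
stapler [(0.86, [467.4, -307.8, 45.9])]
nose [(0.81, [481.3, 39.8, 30.0])]
red_end [(0.73, [633.0, -108.9, 47.7])]
```

View pics/top0.png

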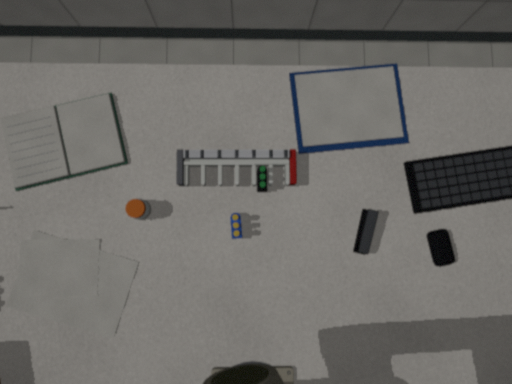

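View pics/side0.png

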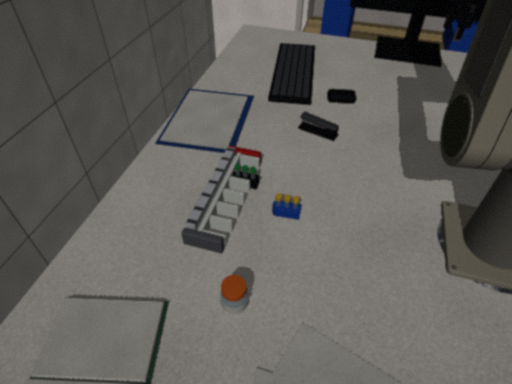

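```bash
cat > fit.py <<'E'
from h import *
from scipy.optimize import minimize
S=4
def boxpts(x0,x1,y0,y1,z0,z1): return np.array([[x,y,z] for x in(x0,x1) for y in(y0,y1) for z in(z0,z1)],float)
def xf(P,pose):
    x,y,a=pose; c,s=np.cos(a),np.sin(a); return np.c_[x+c*P[:,0]-s*P[:,1],y+s*P[:,0]+c*P[:,1],P[:,2]]
def render(p,parts,pose):
    # 1/16-pixel antialiased render
    m=np.zeros((384*S,512*S),np.uint8)
    for P in parts:
        uv=(proj(p,xf(P,pose))+.5)*S-.5
        h=cv2.convexHull(uv.astype(np.float32)); cv2.fillConvexPoly(m,np.round(h*16).astype(np.int32),1,shift=4)
    return cv2.resize(m.astype(np.float32),(512,384),interpolation=cv2.INTER_AREA)
def fit(obs,pose0):
    # obs: list of (p,parts,mask)
    def cost(q):
        pose=(q[0],q[1],q[2]/100); c=0
        for p,parts,mask in obs:
            a=render(p,parts,pose); c+=np.abs(a-mask).sum()/mask.sum()
        return c
    best=None
    for d in (0,4,-4):
        res=minimize(cost,[pose0[0],pose0[1],pose0[2]*100+d],method="Nelder-Mead",options=dict(initial_simplex=np.array([[pose0[0]+a,pose0[1]+b,pose0[2]*100+d+c] for a,b,c in((-4,-4,-3),(6,0,0),(0,6,0),(0,0,6))]),xatol=.05,fatol=1e-4))
        if best is None or res.fun<best.fun: best=res
    q=best.x; return (q[0],q[1],q[2]/100),best.fun
cap=[boxpts(-48,48,-162,-144,0,44)]
rail=[boxpts(16,38,-142,142,50,54)]
def carr():
    th=np.linspace(-np.pi/2,np.pi/2,15); o=np.r_[[[-35,-14],[-35,14]],np.c_[21+14*np.cos(th),14*np.sin(th)]]
    P=[np.r_[np.c_[o,0*o[:,0]],np.c_[o,0*o[:,0]+30]]]
    return P
E
python3 - <<'E'
from fit import *
import pickle
D={}
for n in("top","side"):
    p=optics.snapshot(n)
    for q in("rack","rail","cap_red","carrier","parked"):
        m=spotter.masks_of(p,q)
        if m:
            M=m[0]["mask"]; ys,xs=np.nonzero(M); print(n,q,m[0]["p"],M.sum(),xs.min(),xs.max(),ys.min(),ys.max()); D[n,q]=M
    D[n]=p
    im=p["color"].copy()
    for q,c in(("rack",(0,255,0)),("rail",(255,255,0)),("cap_red",(255,0,255)),("carrier",(0,255,255))):
        if (n,q) in D: im[D[n,q]]=im[D[n,q]]//2+np.array(c)//2
    a=(slice(130,250),slice(165,315))
    if n=="side":a=(slice(135,255),slice(170,320))
    cv2.imwrite(f"pics/c_{n}.png",np.vstack([cv2.resize(k[a],None,fx=2.5 if 0 else 2.4,fy=2.4,interpolation=cv2.INTER_CUBIC) for k in(p["color"],im)]))
pickle.dump(D,open("d.pkl","wb"))
E
```

```text
top rack 0.62 2429 183 289 149 186
top rail 0.87 1008 183 288 149 160
top cap_red 0.69 267 289 296 149 185
top carrier 0.72 281 230 242 213 238
top parked 0.69 257 256 266 166 191
side rack 0.72 2991 186 259 147 238
side rail 0.63 1078 186 235 147 228
side cap_red 0.6 136 235 259 147 156
side carrier 0.79 613 272 301 193 220
side parked 0.89 346 234 259 164 188
```

View pics/c_top.png

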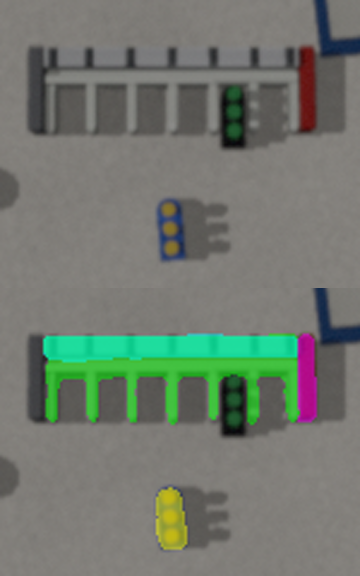

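View pics/c_side.png

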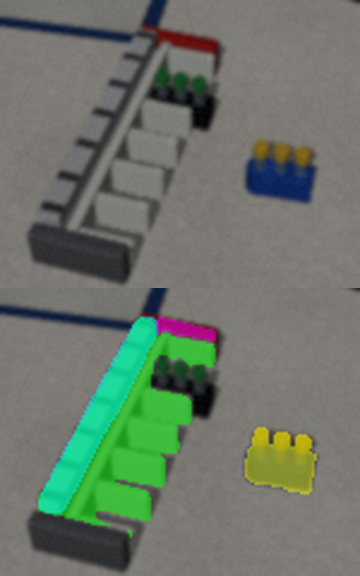

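```bash
python3 - <<'E'
from fit import *
import pickle
D=pickle.load(open("d.pkl","rb"))
f=lambda n,q:D[n,q].astype(np.float32)
for names in (("top",),("side",),("top","side")):
    obs=[]
    for n in names:
        obs+=[(D[n],cap,f(n,"cap_red")),(D[n],rail,f(n,"rail"))] if n=="top" else [(D[n],rail,f(n,"rail"))]
    print(names,fit(obs,(645,45,0)))
    th=np.linspace(0,2*np.pi,12); C=carr()+[np.array([[x+10*np.cos(a),10*np.sin(a),z] for a in th for z in(30,62)]) for x in(-20,0,20)]
    print(" carr",fit([(D[n],C,f(n,"carrier")) for n in names],(482,42,0)))
E
```

```text
('top',) ((np.float64(645.391313374657), np.float64(40.17964505582134), np.float64(-0.0039029683267523306)), np.float64(0.3565019369125366))
 carr ((np.float64(482.05251959745635), np.float64(42.81689466590578), np.float64(0.11878553176258393)), np.float64(0.11054270714521408))
('side',) ((np.float64(644.4400640144885), np.float64(46.900327938551), np.float64(0.003403945772788596)), np.float64(0.23498377203941345))
 carr ((np.float64(483.38642181212094), np.float64(45.824071173050925), np.float64(0.04491100492996443)), np.float64(0.08554241806268692))
('top', 'side') ((np.float64(645.3414908537579), np.float64(40.18199760824801), np.float64(-0.0036047713852705517)), np.float64(0.616012692451477))
 carr ((np.float64(482.95163451396655), np.float64(43.80536267466686), np.float64(0.07236638451607791)), np.float64(0.2439565658569336))
```

```bash
cat > ov.py <<'E'
from fit import *
import pickle
def overlay(D,rp,cp,name):
    out=[]
    for n in("top","side"):
        im=cv2.resize(D[n]["color"],None,fx=6,fy=6,interpolation=cv2.INTER_CUBIC)
        def ln(P,pose,c):
            uv=((proj(D[n],xf(np.array(P,float),pose))+.5)*6-.5)
            cv2.polylines(im,[np.round(uv*16).astype(np.int32)],False,c,1,cv2.LINE_AA,4)
        if rp is not None:
            for s in(-1,1): ln([[-48,s*162,44],[48,s*162,44],[48,s*144,44],[-48,s*144,44],[-48,s*162,44]],rp,(255,0,255))
            ln([[16,-142,54],[38,-142,54],[38,142,54],[16,142,54],[16,-142,54]],rp,(255,255,0))
            for k in range(7): y=-138+46*k; ln([[0,y,35],[-55,y,35]],rp,(0,255,0))
            ln([[-48,-162,0],[-48,-162,44]],rp,(0,0,255)); ln([[-48,162,0],[-48,162,44]],rp,(0,0,255))
        if cp is not None:
            th=np.linspace(-np.pi/2,np.pi/2,15)
            o=[[-35,14],[-35,-14]]+[[21+14*np.cos(a),14*np.sin(a)] for a in th]+[[-35,14]]
            for z in(0,30): ln([q+[z] for q in o],cp,(0,255,255))
        a=(slice(135*6,245*6),slice(172*6,304*6)) if n=="top" else (slice(138*6,254*6),slice(178*6,310*6))
        cv2.imwrite(f"pics/{name}_{n}.png",cv2.resize(im[a],None,fx=1,fy=1)[:600*2])
E
python3 - <<'E'
from ov import *
D=pickle.load(open("d.pkl","rb"))
overlay(D,(645.3,42,0),(482.5,43.5,.09),"ov1")
E
```

```text
(no output)
```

View pics/ov1_top.png

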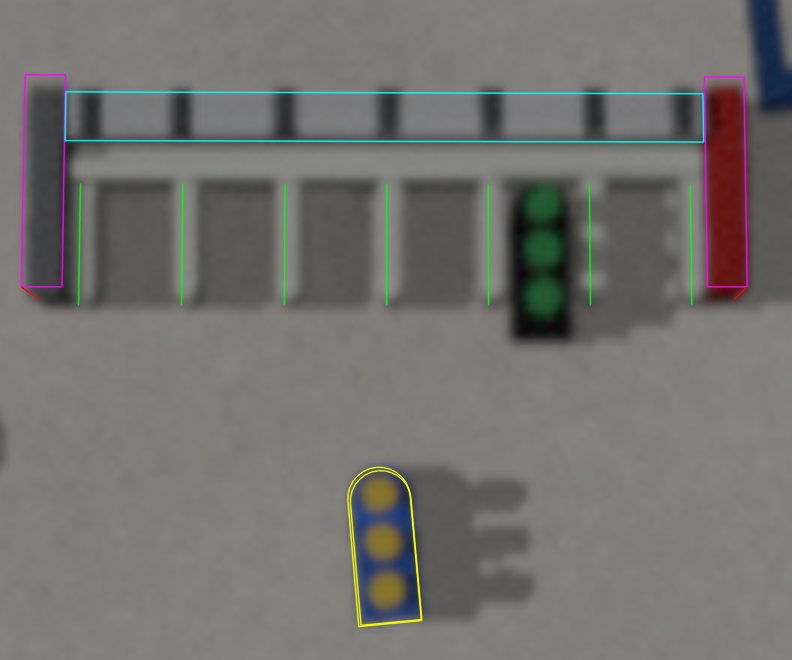

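View pics/ov1_side.png

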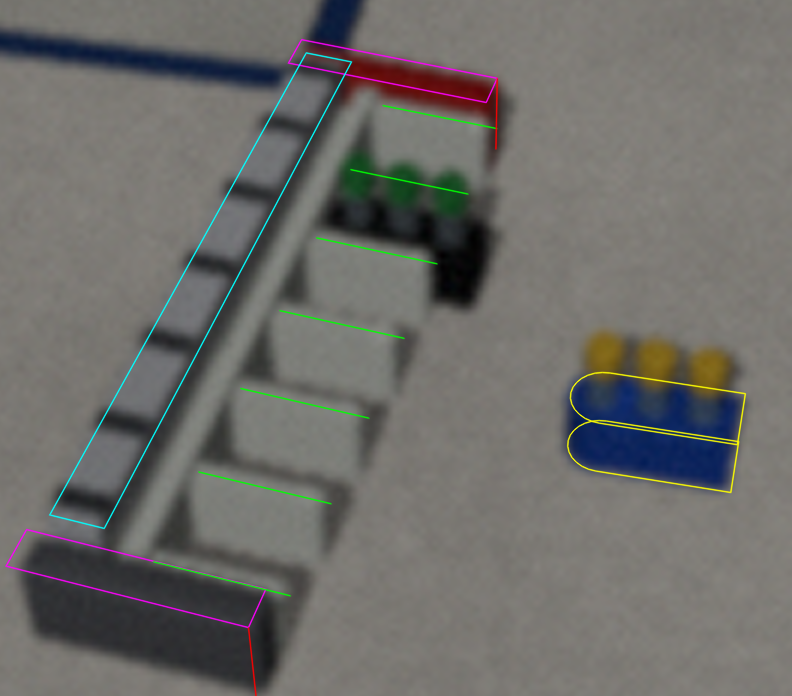

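```bash
python3 - <<'E'
from ov import *
from scipy.ndimage import map_coordinates
from scipy.signal import find_peaks
D=pickle.load(open("d.pkl","rb"))
ry=np.array([-132,-92,-46,0,46,92,132.])
for n in("top","side"):
    p=D[n]; g=p["color"].astype(float).mean(2)
    for (x0,y0) in((645.3,42),(645.3,46)):
        ys=np.arange(-150,165,.5); prof=0
        for dx in (-5,-2.5,0,2.5,5):
            uv=proj(p,np.c_[x0+27+dx+0*ys,y0+ys,0*ys+54.5]); prof=prof+map_coordinates(g,[uv[:,1],uv[:,0]],order=1)
        prof/=5
        pk,_=find_peaks(-prof,prominence=6); print(n,y0,[(float(ys[k]),round(prof[k])) for k in pk])
    # profile across x
    xs=np.arange(-65,60,1.)
    for yy,z in((-69+92,54),(69,54)):
        uv=proj(p,np.c_[645.3+xs,42+yy+0*xs,0*xs+54]); pr=map_coordinates(g,[uv[:,1],uv[:,0]],order=1)
        print(n,yy,pr.round().astype(int)[60:120].tolist())
E
```

```text
top 42 [(-148.0, 36), (-134.5, 51), (-94.0, 50), (-48.5, 52), (-0.5, 53), (45.0, 48), (90.0, 47), (130.0, 46), (146.0, 63)]
top 46 [(-138.5, 51), (-98.0, 50), (-52.5, 52), (-4.5, 53), (41.0, 48), (86.0, 47), (126.0, 46), (142.0, 63)]
top 23 [78, 80, 81, 91, 103, 114, 120, 126, 130, 131, 132, 132, 132, 132, 131, 129, 125, 118, 110, 102, 94, 86, 91, 98, 105, 111, 118, 121, 123, 124, 124, 124, 124, 124, 124, 123, 123, 122, 122, 123, 124, 124, 124, 124, 124, 123, 123, 122, 122, 121, 121, 120, 120, 121, 121, 121, 121, 121, 121, 121]
top 69 [74, 77, 80, 91, 103, 113, 120, 127, 131, 131, 132, 132, 131, 130, 128, 126, 122, 115, 107, 99, 92, 84, 91, 98, 105, 111, 118, 121, 123, 124, 124, 123, 123, 122, 122, 122, 122, 123, 123, 122, 122, 123, 125, 125, 126, 126, 126, 126, 125, 125, 124, 124, 124, 123, 122, 122, 122, 121, 120, 120]
side 42 [(-132.0, 51), (-92.0, 53), (-45.5, 49), (0.5, 46), (46.5, 44), (92.5, 41), (132.0, 38)]
side 46 [(-136.0, 51), (-96.0, 53), (-49.5, 49), (-3.5, 46), (42.5, 44), (88.5, 41), (128.0, 38), (154.5, 49)]
side 23 [101, 98, 104, 109, 115, 120, 125, 126, 127, 125, 118, 112, 103, 92, 82, 74, 66, 60, 57, 55, 57, 61, 66, 77, 88, 97, 104, 112, 113, 114, 115, 116, 117, 117, 116, 115, 115, 115, 115, 114, 114, 114, 115, 115, 113, 111, 112, 115, 117, 118, 118, 118, 119, 119, 120, 121, 123, 123, 122, 122]
side 69 [99, 98, 103, 109, 115, 120, 125, 127, 127, 125, 121, 115, 107, 97, 86, 76, 67, 61, 57, 55, 58, 61, 68, 79, 92, 99, 105, 110, 113, 115, 115, 115, 115, 115, 116, 115, 114, 113, 113, 113, 113, 114, 115, 113, 112, 111, 110, 109, 112, 115, 117, 117, 117, 118, 119, 119, 119, 119, 118, 117]
```

apply_moves --series '[[0,[0.04,0.04,0],-0.05],[0,[0.08,0.078,0],-0.1],[0,[0.12,0.115,0],-0.15],[0,[0.16,0.15,0],-0.2],[0,[0.2,0.185,0],-0.233]]' --grip_force 20

```text
time: 2.22
tool_pos: [339.6, -397.6, 206.2]
tcp_rot: [180.0, -0.0, -0.1]
ft_force: [0.6, -0.7, -0.1]
finger_gap: 0.1
```

apply_moves --series '[[0,[0.04,0.035,0],0],[0,[0.08,0.07,0],0],[0,[0.12,0.105,0],0],[0,[0.16,0.14,0],0],[0,[0.2,0.175,0],0]]'

```text
time: 2.85
tool_pos: [540.8, -221.3, 206.3]
tcp_rot: [179.9, -0.0, -0.1]
ft_force: [-0.3, 0.0, 0.2]
finger_gap: 0.4
```

apply_moves --series '[[0,[0.045,0.04,0],0.002],[0,[0.09,0.083,0],0.002],[0,[0.133,0.124,-0.02],0.002],[0,[0.133,0.124,-0.07],0.002],[0,[0.133,0.124,-0.116],0.002]]'

```text
time: 3.48
tool_pos: [674.3, -96.2, 88.7]
tcp_rot: [179.9, -0.1, 0.1]
ft_force: [0.4, -0.3, 0.1]
finger_gap: 0.1
```

```bash
cat > look.py <<'E'
import sys
from ov import *
D={n:optics.snapshot(n) for n in("top","side")}
s=sense(); print(s["time"],s["tool_pos"].round(1),s["tcp_rot"].round(2),s["ft_force"].round(2),s["finger_gap"])
T=s["tool_pos"]-np.array([0,0,11])
for n in D:
    im=D[n]["color"]; uv=proj(D[n],T)[0]; print(n,uv.round(1))
    big=cv2.resize(im,None,fx=6,fy=6,interpolation=cv2.INTER_CUBIC)
    u=((uv+.5)*6-.5).round().astype(int); cv2.drawMarker(big,tuple(map(int,u)),(255,255,0),0,14,1)
    u=np.clip(u,[300,250],[512*6-300,384*6-250]); cv2.imwrite(f"pics/{sys.argv[1]}_{n}.png",big[u[1]-250:u[1]+250,u[0]-300:u[0]+300])
pickle.dump(D,open("d2.pkl","wb"))
E
python3 look.py l1
```

```text
3.575 [669.  -95.9  82.7] [-1.799e+02  6.300e-01  5.000e-02] [-1.06 -0.35 -1.12] 0.28994437419395896
top [288. 154.]
side [232.7 143.2]
```

View pics/l1_side.png

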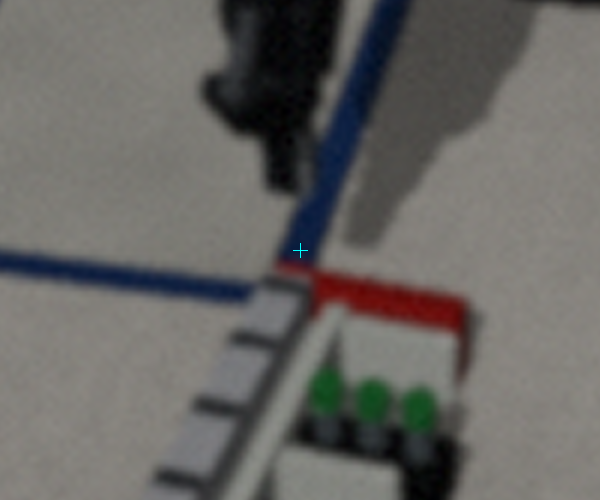

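View pics/l1_top.png

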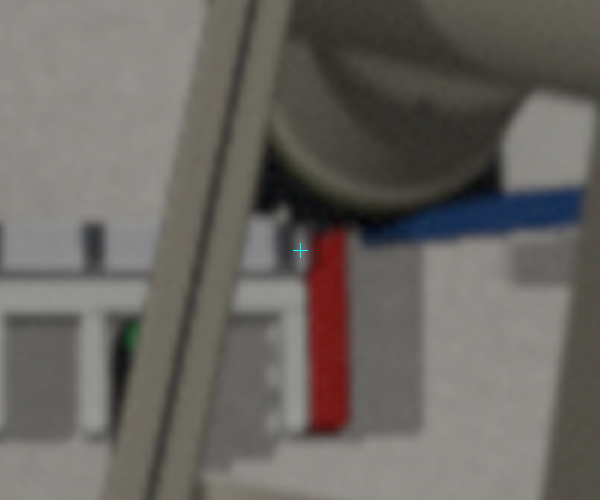

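apply_moves --series '[[0,[0.0,0.0,0],0],[0,[0,0,0],0]]'

```text
time: 3.82
tool_pos: [670.1, -96.3, 85.0]
tcp_rot: [-179.9, 0.5, 0.0]
ft_force: [-0.6, -0.4, 0.2]
finger_gap: -0.2
```

```bash
python3 look.py l2
```

```text
3.925 [670.5 -96.4  85.3] [-1.7995e+02  4.2000e-01  3.0000e-02] [-0.09 -0.21 -0.08] 0.14571629628758068
top [288.3 153.2]
side [232.2 142.2]
```

View pics/l2_side.png

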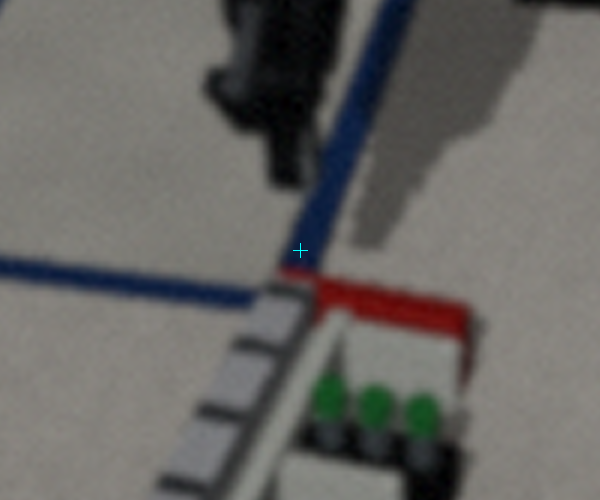

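```bash
python3 - <<'E'
from ov import *
D=pickle.load(open("d2.pkl","rb")); p=D["side"]
T=np.array([670.5,-96.4,85.3])
P=T+np.array([[0,0,k] for k in(-11,0,15,40,62,100,150)])
uv=proj(p,P); print(uv.round(1))
o=uv[0]
im=cv2.resize(p["color"],None,fx=8,fy=8,interpolation=cv2.INTER_CUBIC)
for q in uv:
    cv2.drawMarker(im,tuple(int(v) for v in (q+.5)*8),(0,255,255),0,12,1)
# box tip 22x29
for z in(-11,30):
    B=T+np.array([[a*11,b*14.5,z] for a,b in((-1,-1),(1,-1),(1,1),(-1,1))]); q=((proj(p,B)+.5)*8).astype(int); cv2.polylines(im,[q],True,(0,255,0),1)
cv2.imwrite("pics/l3.png",cv2.convertScaleAbs(im[80*8:155*8,195*8:270*8],alpha=1.8))
E
```

```text
[[232.2 142.2]
 [232.  139. ]
 [231.8 134.5]
 [231.4 126.9]
 [231.1 119.9]
 [230.4 107.3]
 [229.5  89.5]]
```

View pics/l3.png

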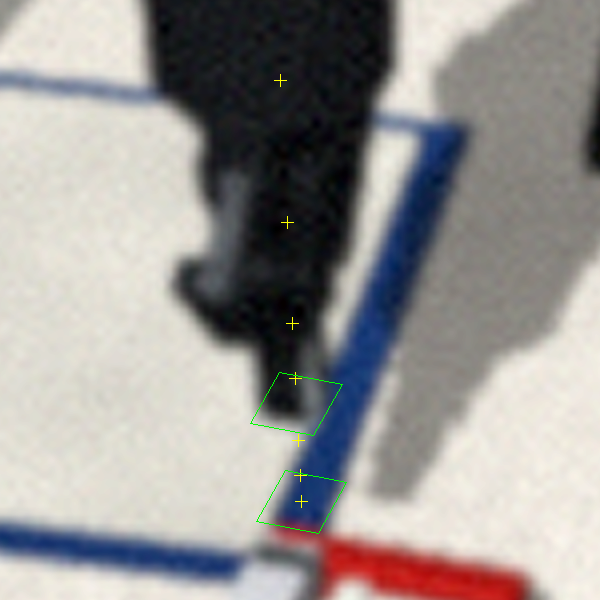

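```bash
python3 - <<'E'
from ov import *
D=pickle.load(open("d2.pkl","rb")); p=D["top"]
T=np.array([670.5,-96.4,85.3])
im=cv2.resize(p["color"],None,fx=6,fy=6,interpolation=cv2.INTER_CUBIC)
for z,a,b,c in((-11,11,14.5,(0,255,0)),(62,38,42.5,(255,255,0)),(130,38,42.5,(255,0,255)),):
    B=T+np.array([[i*a,j*b,z] for i,j in((-1,-1),(1,-1),(1,1),(-1,1))]); q=((proj(p,B)+.5)*6).astype(int); cv2.polylines(im,[q],True,c,1)
cv2.imwrite("pics/l4.png",cv2.convertScaleAbs(im[110*6:200*6,240*6:350*6],alpha=1.8))
E
```

```text
(no output)
```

View pics/l4.png

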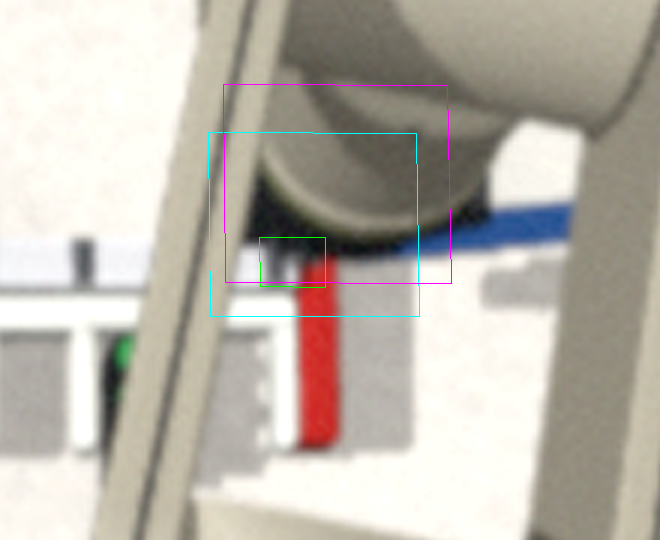

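```bash
python3 - <<'E'
from h import *
s=sense(); print({k:(np.round(v,2)) for k,v in s.items()})
print(np.degrees(np.arctan2(s["tool_pos"][1],s["tool_pos"][0])), np.hypot(*s["tool_pos"][:2]))
print([a for a in dir(r) if a[0]!='_'])
import bench; print([a for a in dir(bench) if a[0]!='_'])
p=optics.snapshot("side"); cv2.imwrite("pics/s5.png",cv2.resize(p["color"],(800,600)))
p=optics.snapshot("top"); cv2.imwrite("pics/t5.png",cv2.resize(p["color"],(800,600)))
E
```

```text
{'time': np.float64(3.92), 'joint_pos': array([-1.250e+01,  2.418e+01,  7.826e+01, -4.000e-02,  7.798e+01,
        7.748e+01]), 'qd': array([ 0.1 ,  0.03,  0.17, -0.  , -0.18, -0.03]), 'joint_efforts': array([ 5.000e-02, -6.862e+01, -4.731e+01, -0.000e+00,  1.100e-01,
       -0.000e+00]), 'tool_pos': array([670.49, -96.42,  85.33]), 'tcp_rot': array([-1.7995e+02,  4.2000e-01,  3.0000e-02]), 'ft_force': array([-0.09, -0.21, -0.08]), 'wrist_torque': array([-0.  ,  0.04,  0.02]), 'finger_gap': np.float64(0.15)}
-8.183196894223071 677.3883386198328
['PlanningError', 'tip_extent']
['hand_in', 'optics', 'r', 'sense', 'spotter']
```

View pics/s5.png

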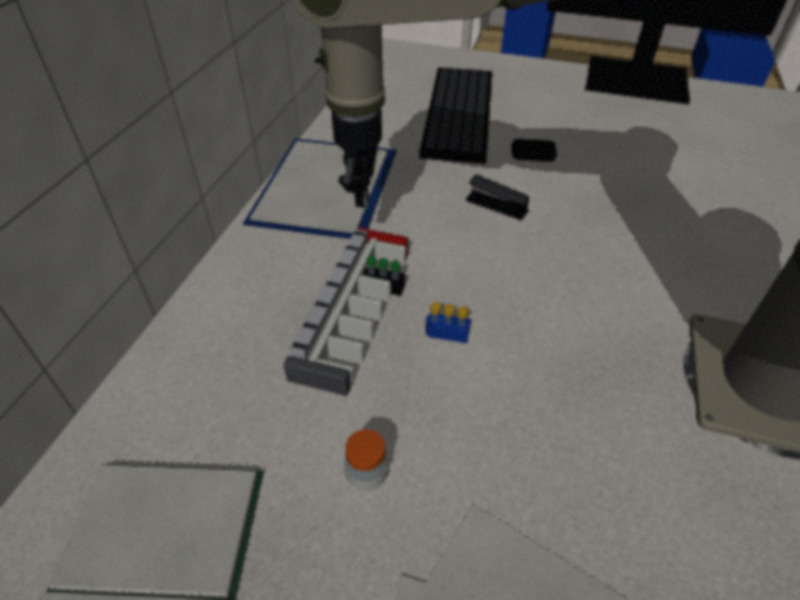

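View pics/t5.png

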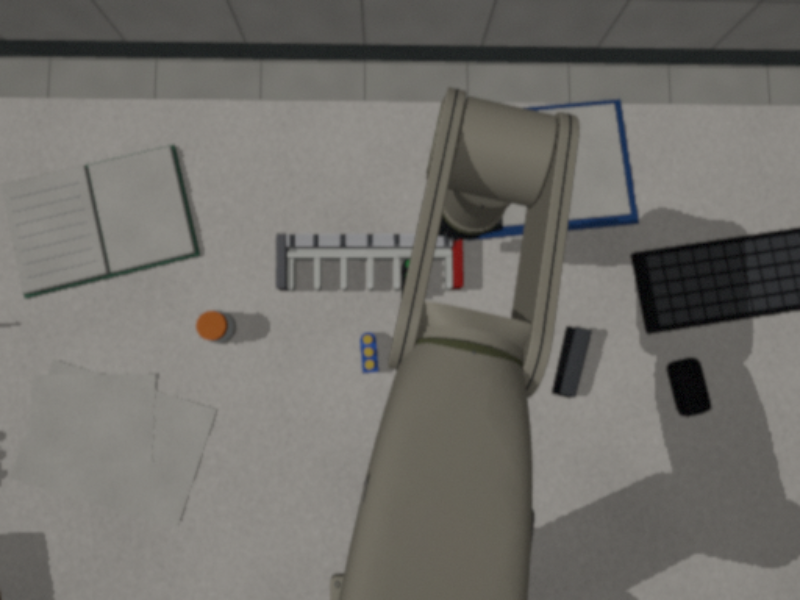

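```bash
python3 - <<'E'
from h import *
p=optics.snapshot("top"); print(p["rvec"],p["tvec"],p["intrinsics"])
k=800/512
for X in([0,0,0],[100,0,0],[670,-96,85],[670,-96,200],[670,-96,300],[670,-146,85],[670,-146,200],[670,-146,300]): print(X,(proj(p,X)[0]*k).round())
q=optics.snapshot("side")
for X in([0,0,0],[100,0,0],[670,-96,85],[670,-96,200],[670,-96,300],[670,-146,74],[670,-146,200],[670,-146,300]): print(X,(proj(q,X)[0]*k).round())
E
```

```text
[ 2.18059925 -2.18650908  0.15071141] [-12.41874771 569.67178626 982.30756007] [[372.66653745   0.         256.59713084]
 [  0.         372.66653745 193.0883453 ]
 [  0.           0.           1.        ]]
[0, 0, 0] [394. 639.]
[100, 0, 0] [393. 578.]
[670, -96, 85] [451. 238.]
[670, -96, 200] [460. 222.]
[670, -96, 300] [471. 203.]
[670, -146, 85] [481. 238.]
[670, -146, 200] [494. 222.]
[670, -146, 300] [509. 203.]
[0, 0, 0] [770. 384.]
[100, 0, 0] [699. 368.]
[670, -96, 85] [363. 217.]
[670, -96, 200] [360. 160.]
[670, -96, 300] [357. 101.]
[670, -146, 74] [372. 206.]
[670, -146, 200] [370. 144.]
[670, -146, 300] [368.  86.]
```

apply_moves --series '[[0,[0.001,0,-0.003],0],[0,[0.002,0,-0.007],0],[0,[0.003,0,-0.011],0],[0,[0.003,0,-0.013],0],[0,[0.003,0,-0.013],0]]'

```text
time: 4.75
tool_pos: [672.4, -96.0, 70.4]
tcp_rot: [-179.9, 0.6, 0.0]
ft_force: [-0.3, -0.2, -1.0]
finger_gap: 0.0
```

```bash
python3 look.py l6; python3 - <<'E'
from ov import *
D=pickle.load(open("d2.pkl","rb")); p=D["side"]
im=cv2.resize(p["color"],None,fx=8,fy=8,interpolation=cv2.INTER_CUBIC)
cv2.imwrite("pics/l6.png",cv2.convertScaleAbs(im[95*8:170*8,190*8:285*8],alpha=1.8))
E
```

```text
4.85 [672.6 -96.1  70.9] [-1.7993e+02  5.3000e-01  4.0000e-02] [ 0.96  0.05 -0.07] 0.06472198790412227
top [287.5 153.6]
side [231.6 146.2]
```

View pics/l6.png

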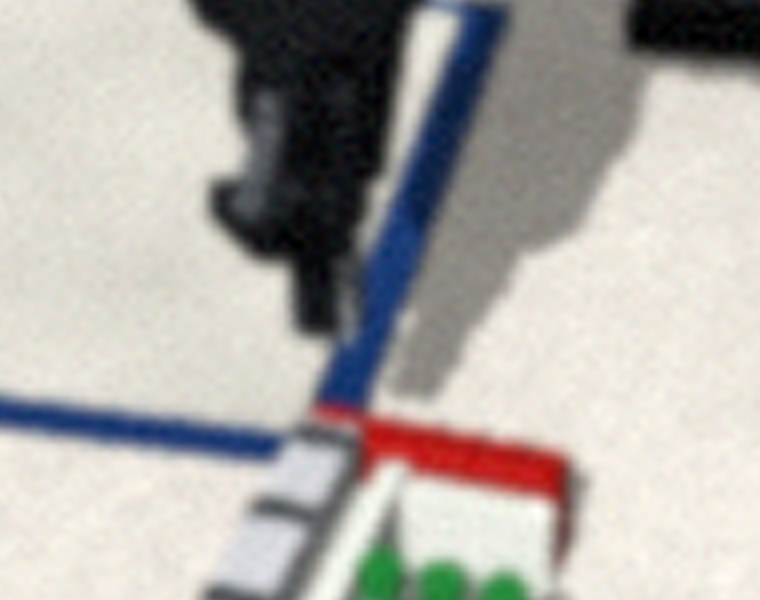

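```bash
python3 - <<'E'
from ov import *
D=pickle.load(open("d2.pkl","rb")); p=D["side"]; t=D["top"]
f=lambda u,v:np.array([u/6+172-.4,v/6+135-.4])
for s,c in (((525,495),(380,495)),((527,540),(383,542)),((532,587),(387,591))):
    S=ray(t,f(*s),0)[0]; C=ray(t,f(*c),62)[0]; print(S,C,S-C)
S=ray(p,[410/8+190-.4,395/8+95-.4],0)[0]; print("shadow tip",S)
for z in(50,70,90,100,110): 
    R=ray(p,[318/8+190-.4,330/8+95-.4],z)[0]; print(z,R.round(1),((S-R)/z).round(2))
E
```

```text
[505.67088882 -21.63707848   0.        ] [503.39554261  43.91728428  62.        ] [  2.27534621 -65.55436277 -62.        ]
[484.89539851 -22.45516412   0.        ] [483.03908069  42.58593976  62.        ] [  1.85631782 -65.04110389 -62.        ]
[463.28170458 -24.64984322   0.        ] [461.9069241   40.82707015  62.        ] [  1.37478048 -65.47691337 -62.        ]
shadow tip [ 676.2917004  -182.99353578    0.        ]
50 [ 698.9 -149.9   50. ] [-0.45 -0.66 -1.  ]
70 [ 689.3 -125.7   70. ] [-0.19 -0.82 -1.  ]
90 [ 679.7 -101.5   90. ] [-0.04 -0.91 -1.  ]
100 [674.9 -89.4 100. ] [ 0.01 -0.94 -1.  ]
110 [670.2 -77.3 110. ] [ 0.06 -0.96 -1.  ]
```

apply_moves --series '[[0,[0.0005,0,-0.002],0],[0,[0.0005,0,-0.003],0],[0,[0.0005,0,-0.004],0],[0,[0.0005,0,-0.005],0],[0,[0.0005,0,-0.005],0]]'

```text
time: 5.48
tool_pos: [673.1, -96.1, 65.8]
tcp_rot: [-179.9, 0.5, 0.0]
ft_force: [0.1, -0.3, -0.5]
finger_gap: -0.0
```

apply_moves --series '[[0,[0,0,0],0],[0,[0,0,-0.001],0],[0,[0,0,-0.002],0],[0,[0,0,-0.003],0],[0,[0,0,-0.003],0]]'

```text
time: 6.1
tool_pos: [673.0, -96.1, 62.6]
tcp_rot: [-179.9, 0.6, 0.0]
ft_force: [-0.7, 0.2, -1.3]
finger_gap: -0.1
```

```bash
python3 - <<'E'
from h import *
for i in range(4):
    optics.snapshot("side"); s=sense(); print(s["time"],s["tool_pos"].round(2),s["ft_force"].round(2),s["joint_pos"].round(2))
E
```

```text
6.15 [673.   -96.09  62.66] [-0.28  0.2   0.23] [-1.242e+01  2.587e+01  7.854e+01 -4.000e-02  7.615e+01  7.755e+01]
6.2 [673.03 -96.09  62.72] [-0.27 -0.16 -0.19] [-1.242e+01  2.587e+01  7.854e+01 -4.000e-02  7.615e+01  7.755e+01]
6.25 [673.1  -96.09  62.77] [-0.52 -0.43  0.54] [-1.242e+01  2.586e+01  7.853e+01 -4.000e-02  7.615e+01  7.755e+01]
6.3 [673.11 -96.11  62.82] [-0.25  0.07  0.43] [-1.242e+01  2.586e+01  7.853e+01 -4.000e-02  7.615e+01  7.755e+01]
```

apply_moves --series '[[0,[0,0,-0.004],0],[0,[0,0,-0.008],0],[0,[0,0,-0.012],0],[0,[0,0,-0.015],0],[0,[0,0,-0.015],0]]'

```text
time: 6.92
tool_pos: [672.8, -96.1, 47.3]
tcp_rot: [-179.9, 0.6, 0.0]
ft_force: [-0.8, -0.3, 0.1]
finger_gap: -0.1
```

```bash
python3 look.py l7; python3 - <<'E'
from ov import *
D=pickle.load(open("d2.pkl","rb")); p=D["side"]
im=cv2.resize(p["color"],None,fx=8,fy=8,interpolation=cv2.INTER_CUBIC)
cv2.imwrite("pics/l7.png",cv2.convertScaleAbs(im[95*8:170*8,190*8:285*8],alpha=1.8))
E
```

```text
7.025 [673.2 -96.1  47.9] [-1.7992e+02  5.3000e-01  4.0000e-02] [-0.13  0.01 -0.57] 0.3454477999767121
top [286.6 155.1]
side [231.8 152.6]
```

View pics/l7.png

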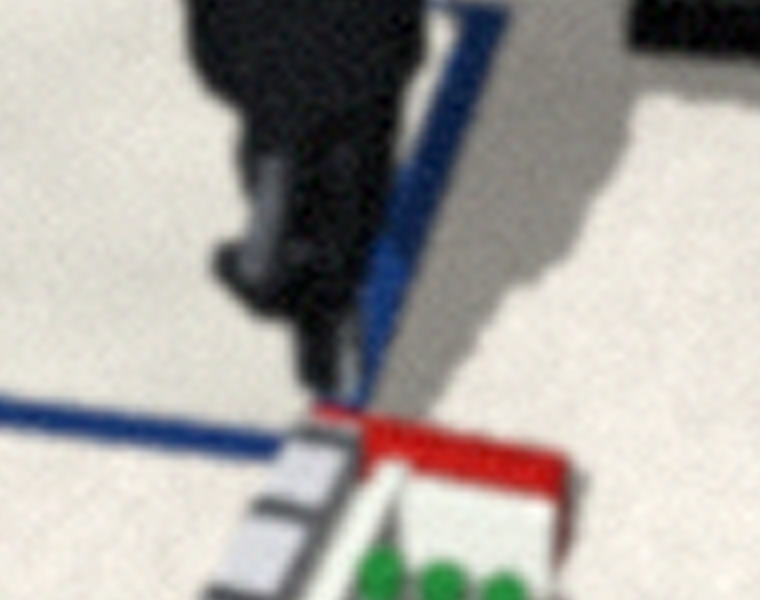

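View pics/l7_top.png

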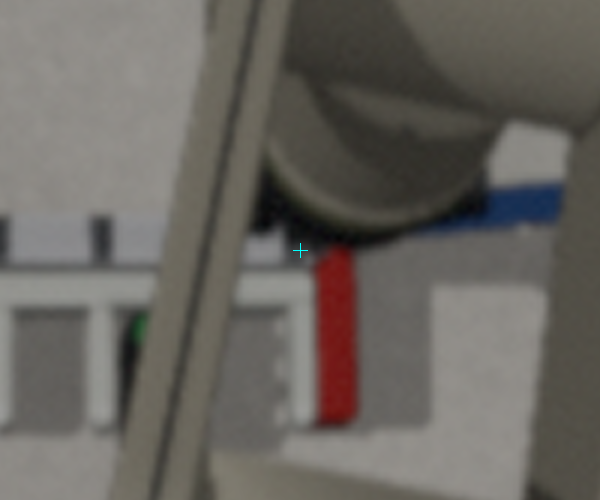

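apply_moves --series '[[0,[0,0,-0.003],0],[0,[0,0,-0.006],0],[0,[0,0,-0.009],0],[0,[0,0,-0.012],0],[0,[0,0,-0.012],0]]'

```text
time: 7.65
tool_pos: [672.8, -96.0, 35.3]
tcp_rot: [-179.9, 0.6, 0.0]
ft_force: [-0.9, 0.2, -1.3]
finger_gap: -0.2
```

```bash
python3 look.py l8; python3 - <<'E'
from ov import *
D=pickle.load(open("d2.pkl","rb")); p=D["side"]
im=cv2.resize(p["color"],None,fx=8,fy=8,interpolation=cv2.INTER_CUBIC)
cv2.imwrite("pics/l8.png",cv2.convertScaleAbs(im[95*8:170*8,190*8:285*8],alpha=1.8))
E
```

```text
7.75 [673.1 -96.1  35.8] [-1.7992e+02  5.4000e-01  4.0000e-02] [ 0.   -0.61 -0.45] -0.027000714391203856
top [286. 156.]
side [232.  155.9]
```

View pics/l8.png

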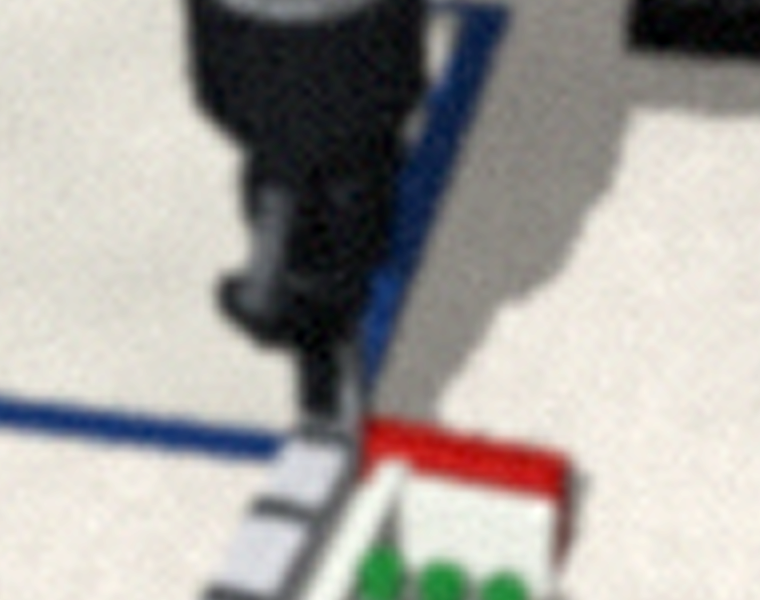

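```bash
cat > av.py <<'E'
from h import *
F=[]
for i in range(8):
    optics.snapshot("side"); s=sense(); F.append(s["ft_force"])
print(s["time"],s["tool_pos"].round(2),np.mean(F,0).round(2),np.std(F,0).round(2))
E
python3 av.py
```

```text
8.15 [673.21 -96.14  35.95] [-0.12  0.21 -0.08] [0.36 0.35 0.36]
```

apply_moves --series '[[0,[0,0,-0.001],0],[0,[0,0,-0.002],0],[0,[0,0,-0.003],0],[0,[0,0,-0.003],0]]'

```text
time: 8.65
tool_pos: [673.1, -96.1, 32.7]
tcp_rot: [-179.9, 0.5, 0.0]
ft_force: [-1.2, -0.6, 0.2]
finger_gap: 0.1
```

```bash
python3 av.py
```

```text
9.05 [673.21 -96.16  32.97] [-0.02 -0.22  0.06] [0.45 0.45 0.53]
```

apply_moves --series '[[0,[0,0,-0.001],0],[0,[0,0,-0.002],0],[0,[0,0,-0.003],0],[0,[0,0,-0.003],0]]'

```text
time: 9.55
tool_pos: [673.2, -96.1, 30.0]
tcp_rot: [-179.9, 0.5, 0.0]
ft_force: [-0.6, 0.3, 0.4]
finger_gap: -0.2
```

```bash
python3 av.py
```

```text
9.95 [673.22 -96.13  30.01] [-0.24  0.05  0.74] [0.26 0.34 0.3 ]
```

apply_moves --series '[[0,[0,0,-0.001],0],[0,[0,0,-0.002],0],[0,[0,0,-0.002],0]]'

```text
time: 10.32
tool_pos: [673.3, -96.2, 28.0]
tcp_rot: [-179.9, 0.5, 0.0]
ft_force: [-1.1, 0.5, 1.7]
finger_gap: -0.1
```

```bash
python3 av.py
```

```text
10.725 [673.24 -96.17  28.05] [-0.18  0.06  1.46] [0.77 0.44 0.25]
```

apply_moves --series '[[0,[0,0,-0.001],0],[0,[0,0,-0.002],0],[0,[0,0,-0.003],0],[0,[0,0,-0.003],0]]'

```text
time: 11.22
tool_pos: [673.3, -96.2, 25.1]
tcp_rot: [-179.9, 0.5, 0.0]
ft_force: [-1.2, -0.0, 2.0]
finger_gap: -0.0
```

```bash
python3 av.py
```

```text
11.625 [673.3  -96.16  25.1 ] [-0.89  0.36  2.51] [0.24 0.58 0.35]
```

apply_moves --series '[[0,[0,0.004,0],0],[0,[0,0.009,0],0],[0,[0,0.014,0],0],[0,[0,0.019,0],0],[0,[0,0.022,0],0]]'

```text
time: 12.25
tool_pos: [673.3, -73.7, 25.0]
tcp_rot: [-179.9, 0.5, 0.1]
ft_force: [-0.3, -1.8, 2.4]
finger_gap: 0.0
```

```bash
python3 av.py
```

```text
12.65 [673.2  -73.96  25.01] [0.02 1.03 2.25] [0.52 0.79 0.35]
```

apply_moves --series '[[0,[0,0.005,0],0],[0,[0,0.011,0],0],[0,[0,0.017,0],0],[0,[0,0.023,0],0],[0,[0,0.029,0],0]]'

```text
time: 13.28
tool_pos: [673.3, -44.4, 25.1]
tcp_rot: [-179.9, 0.5, 0.1]
ft_force: [0.6, -2.1, 2.5]
finger_gap: 0.1
```

apply_moves --series '[[0,[0,0.006,0],0],[0,[0,0.012,0],0],[0,[0,0.018,0],0],[0,[0,0.024,0],0],[0,[0,0.029,0],0]]'

```text
time: 13.9
tool_pos: [673.3, -15.1, 25.1]
tcp_rot: [-179.9, 0.5, 0.1]
ft_force: [0.4, -4.9, 2.8]
finger_gap: -0.1
```

```bash
python3 look.py l9; python3 av.py
```

```text
14.0 [673.3 -15.   25.1] [-1.7991e+02  5.1000e-01  7.0000e-02] [-0.88 -1.56  2.4 ] 0.0932672172000409
top [256.6 156.7]
side [222.1 177.9]
14.4 [673.29 -15.39  25.09] [-0.01  0.43  2.32] [0.53 0.56 0.36]
```

View pics/l9_side.png

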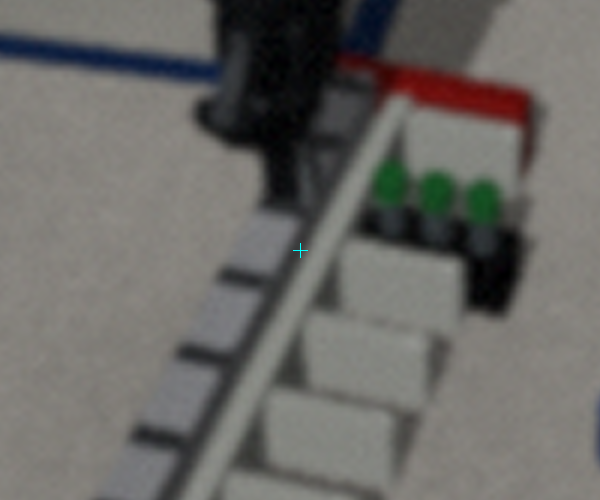

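apply_moves --series '[[0,[0,0.007,0],0],[0,[0,0.014,0],0],[0,[0,0.021,0],0],[0,[0,0.028,0],0],[0,[0,0.033,0],0]]'

```text
time: 15.02
tool_pos: [673.2, 18.2, 25.0]
tcp_rot: [-179.9, 0.5, 0.1]
ft_force: [-0.3, -1.9, 2.1]
finger_gap: 0.3
```

```bash
python3 look.py l10; python3 av.py
```

```text
15.125 [673.2  18.7  25. ] [-1.7986e+02  5.2000e-01  9.0000e-02] [-0.25  0.83  1.28] 0.2710498494634616
top [244.5 156.7]
side [217.6 186.5]
15.525 [673.27  17.57  25.09] [-0.03  1.82  2.24] [0.42 0.48 0.54]
```

View pics/l10_side.png

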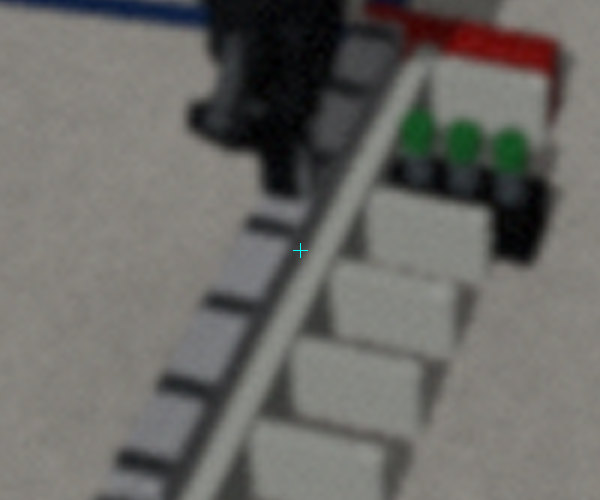

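View pics/l10_top.png

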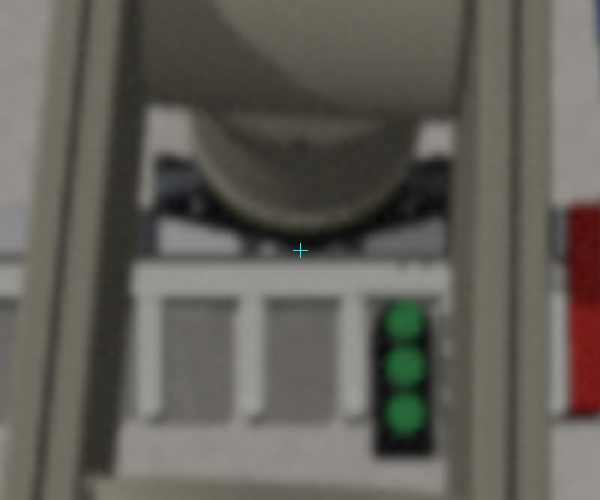

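apply_moves --series '[[0,[0,0,0.02],0],[0,[0,0,0.06],0],[0,[0,0,0.1],0],[0.52,[-0.03,0.005,0.1],0],[0.52,[-0.08,0.012,0.1],0]]'

```text
time: 16.15
tool_pos: [594.1, 29.1, 127.5]
tcp_rot: [-179.9, 0.3, -0.0]
ft_force: [-0.5, -0.1, 0.2]
finger_gap: 35.6
```

apply_moves --series '[[0.52,[-0.04,0.005,0],0],[0.52,[-0.08,0.01,0],0],[0.52,[-0.11,0.0135,0],0],[0.52,[-0.11,0.0135,-0.02],0],[0.52,[-0.11,0.0135,-0.04],0]]'

```text
time: 16.77
tool_pos: [484.7, 42.3, 88.9]
tcp_rot: [-179.9, 0.1, -0.0]
ft_force: [0.3, 0.0, -0.6]
finger_gap: 44.2
```

```bash
python3 look.py l11;python3 - <<'E'
from ov import *
s=sense(); print(s["tool_pos"],s["finger_gap"])
D=pickle.load(open("d2.pkl","rb")); p=D["side"]
im=cv2.resize(p["color"],None,fx=8,fy=8,interpolation=cv2.INTER_CUBIC)
cv2.imwrite("pics/l11.png",cv2.convertScaleAbs(im[150*8:225*8,240*8:335*8],alpha=1.8))
E
```

```text
16.875 [482.6  42.4  86.5] [-1.7993e+02  4.7000e-01 -1.0000e-02] [-0.65  0.29  0.76] 44.60885035164743
top [235.4 225. ]
side [288.1 191.9]
[482.57844557  42.36491113  86.45370713] 44.60885035164743
```

View pics/l11.png

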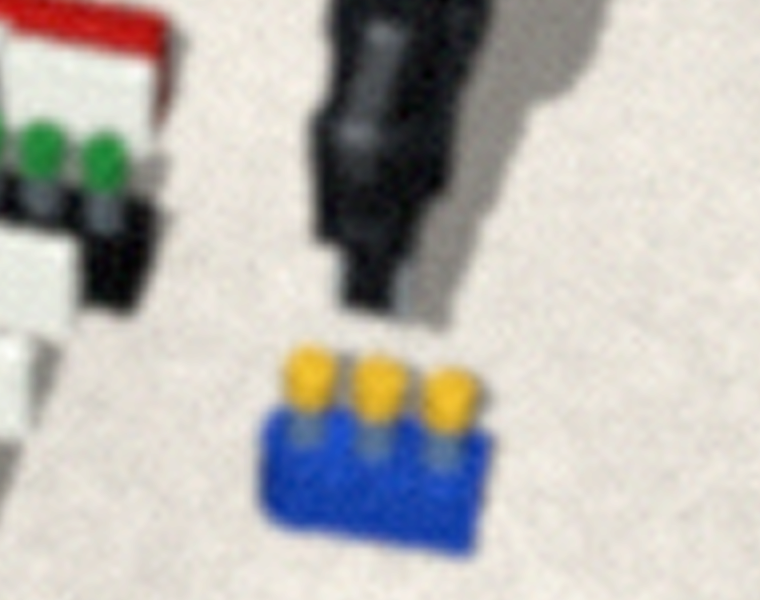

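View pics/l11_top.png

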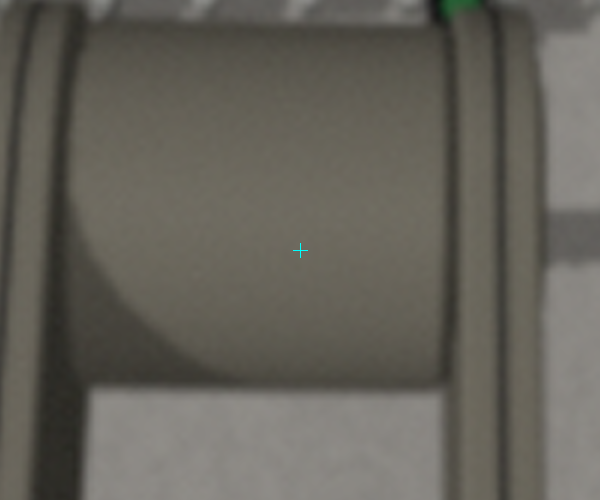

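```bash
python3 - <<'E'
from ov import *
D=pickle.load(open("d2.pkl","rb")); p=D["side"]
for z in (105,110,115,120): print(z, ray(p,[372/8+240-.4,305/8+150-.4],z)[0], "shadow",ray(p,[430/8+240-.4,322/8+150-.4],0)[0])
for y in (42+22,42-22,42+36,42-36): print(y,(proj(p,[482.5,y,114])[0]-[240,150])*8)
E
```

```text
105 [485.43459973  59.01037599 105.        ] shadow [482.5743776  -40.91380428   0.        ]
110 [484.60690751  63.86672525 110.        ] shadow [482.5743776  -40.91380428   0.        ]
115 [483.77921528  68.72307451 115.        ] shadow [482.5743776  -40.91380428   0.        ]
120 [482.95152305  73.57942378 120.        ] shadow [482.5743776  -40.91380428   0.        ]
64 [376.91948228 293.71821027]
20 [411.69629248 190.33321188]
78 [365.32028409 328.20047244]
6 [422.25795757 158.93534296]
```

apply_moves --series '[[0.52,[0,0.0015,-0.02],0],[0.52,[0,0.0015,-0.035],0],[0.52,[0,0.0015,-0.05],0],[0.52,[0,0.0015,-0.06],0],[0.52,[0,0.0015,-0.06],0]]'

```text
time: 17.5
tool_pos: [481.8, 43.8, 25.6]
tcp_rot: [-179.9, 0.6, -0.0]
ft_force: [-0.1, 0.6, 0.9]
finger_gap: 44.3
```

```bash
python3 look.py l12;python3 - <<'E'
from ov import *
D=pickle.load(open("d2.pkl","rb")); p=D["side"]
im=cv2.resize(p["color"],None,fx=8,fy=8,interpolation=cv2.INTER_CUBIC)
cv2.imwrite("pics/l12.png",cv2.convertScaleAbs(im[150*8:225*8,240*8:335*8],alpha=1.8))
E
```

```text
17.6 [482.8  43.8  26.8] [-1.7993e+02  4.6000e-01 -1.0000e-02] [-0.04  0.31  0.39] 44.67768838208786
top [235.4 225.3]
side [286.3 209. ]
```

View pics/l12.png

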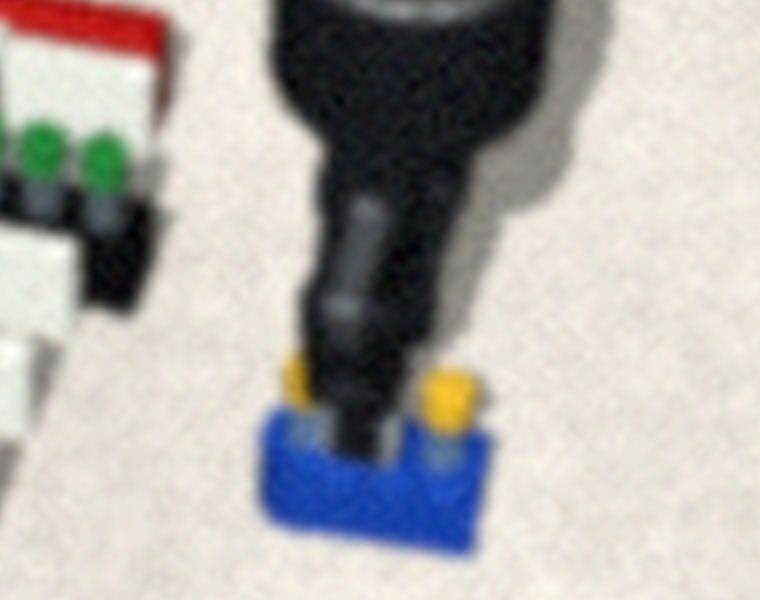

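apply_moves --series '[[0.52,[0,0,-0.01],0],[0.52,[0,0,-0.02],0],[0.52,[0,0,-0.03],0],[0.52,[0,0,-0.038],0],[0.52,[0,0,-0.04],0]]'

```text
time: 18.23
tool_pos: [482.1, 43.9, -14.2]
tcp_rot: [-179.9, 0.5, -0.0]
ft_force: [0.7, 0.1, -0.2]
finger_gap: 44.4
```

```bash
python3 look.py l13;python3 - <<'E'
from ov import *
D=pickle.load(open("d2.pkl","rb")); p=D["side"]
im=cv2.resize(p["color"],None,fx=8,fy=8,interpolation=cv2.INTER_CUBIC)
cv2.imwrite("pics/l13.png",cv2.convertScaleAbs(im[150*8:225*8,240*8:335*8],alpha=1.8))
E
```

```text
18.325 [482.6  43.8 -13.6] [-1.7993e+02  4.9000e-01 -1.0000e-02] [-0.41 -0.66 -0.83] 43.98240092932476
top [235.7 225.7]
side [285.3 219.5]
```

View pics/l13.png

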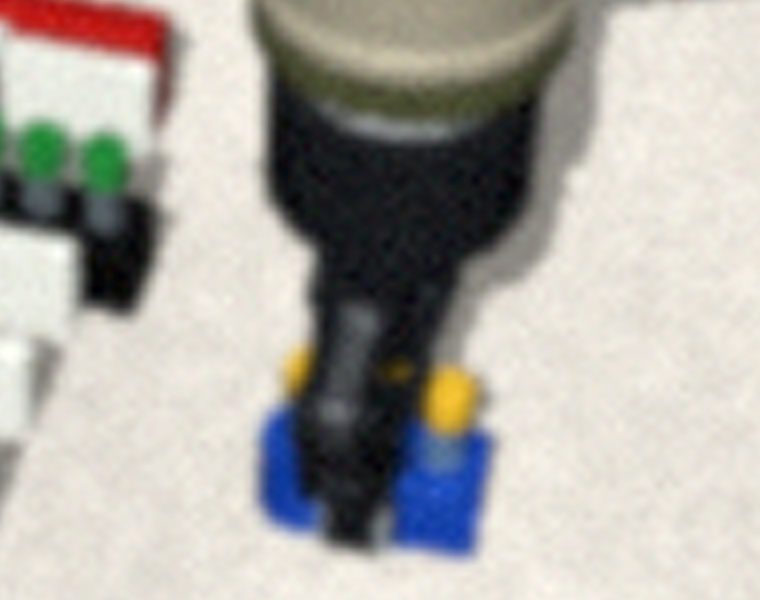

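apply_moves --series '[[0.52,[0,-0.004,0],0],[0.52,[0,-0.008,0],0],[0.52,[0,-0.012,0],0],[0.52,[0,-0.016,0],0],[0.52,[0,-0.019,0],0]]'

```text
time: 18.95
tool_pos: [482.8, 24.6, -13.4]
tcp_rot: [-179.9, 0.5, -0.0]
ft_force: [0.1, 1.6, 1.7]
finger_gap: 44.5
```

apply_moves --series '[[0.52,[0,-0.004,0],0],[0.52,[0,-0.008,0],0],[0.52,[0,-0.012,0],0],[0.52,[0,-0.0148,0],0],[0.52,[0,-0.0148,0],0]]'

```text
time: 19.58
tool_pos: [482.7, 9.4, -13.5]
tcp_rot: [-179.9, 0.5, -0.0]
ft_force: [-0.5, 0.3, 0.1]
finger_gap: 44.7
```

```bash
python3 look.py l14;python3 - <<'E'
from ov import *
D=pickle.load(open("d2.pkl","rb")); p=D["side"]
im=cv2.resize(p["color"],None,fx=8,fy=8,interpolation=cv2.INTER_CUBIC)
cv2.imwrite("pics/l14.png",cv2.convertScaleAbs(im[150*8:225*8,240*8:335*8],alpha=1.8))
E
```

```text
19.675 [482.6   9.6 -13.5] [-1.7993e+02  4.9000e-01 -4.0000e-02] [-0.8   0.43  0.13] 44.5407485025594
top [247.8 225.6]
side [288.4 209.7]
```

View pics/l14.png

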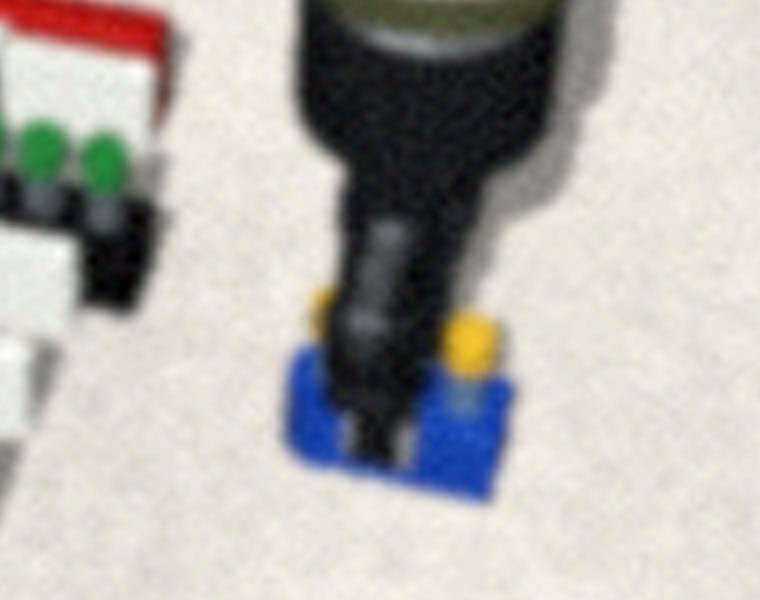

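apply_moves --series '[[0.52,[0,0.004,0],0],[0.52,[0,0.006,0.02],0],[0.52,[0,0.006,0.05],0],[0.52,[0,0.006,0.08],0],[0.52,[0,0.006,0.095],0]]'

```text
time: 20.3
tool_pos: [483.6, 15.8, 83.3]
tcp_rot: [-179.9, 0.3, -0.0]
ft_force: [0.3, 0.7, -0.4]
finger_gap: 44.6
```

apply_moves --series '[[0,[-0.03,0.003,0],0],[0,[-0.06,0.003,0],0],[0,[-0.082,0.003,0],0],[0,[-0.082,0.003,0],0],[0,[-0.082,0.003,0],0]]'

```text
time: 20.92
tool_pos: [402.2, 18.9, 83.2]
tcp_rot: [-179.9, 0.3, -0.0]
ft_force: [0.2, -0.4, -0.6]
finger_gap: 0.1
```

```bash
cat > cfit.py <<'E'
from ov import *
import sys
D={n:optics.snapshot(n) for n in("top","side")}
th=np.linspace(0,2*np.pi,12); C=carr()+[np.array([[x+10*np.cos(a),10*np.sin(a),z] for a in th for z in(30,62)]) for x in(-20,0,20)]
g=tuple(map(float,sys.argv[2:4]))+(0,)
for n in D:
    for q in ("carrier","parked"):
        m=spotter.masks_of(D[n],q)
        if not m: print(n,q,"none"); continue
        M=m[0]["mask"]; ys,xs=np.nonzero(M); print(n,q,m[0]["p"],M.sum(),xs.min(),xs.max(),ys.min(),ys.max())
        if q=="carrier": print(fit([(D[n],C,M.astype(np.float32))],g))
overlay(D,(646.5,41.2,0),g,sys.argv[1])
s=sense(); print(s["time"],s["tool_pos"],s["finger_gap"])
E
python3 cfit.py o2 482.7 18
```

```text
top carrier 0.51 281 240 250 213 239
((np.float64(480.88705939785285), np.float64(17.312756916939676), np.float64(0.006880868033925105)), np.float64(0.04693060368299484))
top parked 0.52 246 257 266 166 191
side carrier 0.69 176 231 260 146 157
((np.float64(1018.0333333333319), np.float64(-1752.6666666666672), np.float64(1.59)), np.float64(1.0))
side parked 0.66 321 234 258 164 188
21.225 [401.86120723  18.81540015  83.16521487] -0.03568249860679749
```

View pics/o2_side.png

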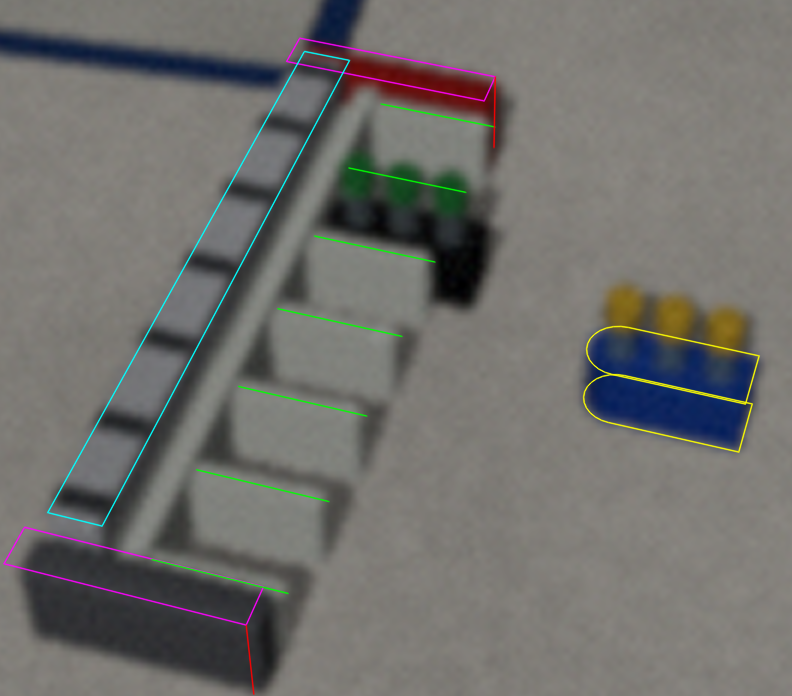

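View pics/o2_top.png

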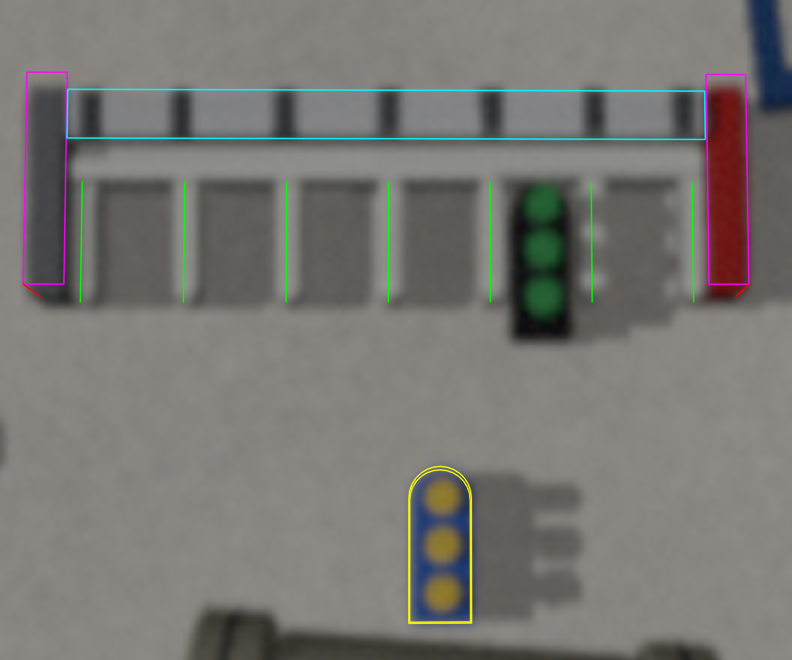

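apply_moves --series '[[0,[0.004,-0.0013,-0.03],0],[0,[0.004,-0.0013,-0.06],0],[0,[0.004,-0.0013,-0.085],0],[0,[0.004,-0.0013,-0.098],0],[0,[0.004,-0.0013,-0.098],0]]'

```text
time: 21.85
tool_pos: [405.1, 17.6, -15.5]
tcp_rot: [-179.9, 0.5, -0.0]
ft_force: [-0.2, 0.1, 0.3]
finger_gap: 0.1
```

apply_moves --series '[[0,[0.006,0,0],0],[0,[0.012,0,0],0],[0,[0.018,0,0],0],[0,[0.023,0,0],0],[0,[0.027,0,0],0]]'

```text
time: 22.48
tool_pos: [432.5, 17.6, -15.4]
tcp_rot: [-179.9, 0.5, -0.0]
ft_force: [-1.0, 0.5, -0.4]
finger_gap: -0.1
```

```bash
python3 look.py l15
```

```text
22.575 [432.6  17.6 -15.4] [-1.7993e+02  4.6000e-01 -2.0000e-02] [-0.62  0.08  0.03] 0.046146498827887225
top [245.  243.4]
side [306.6 216.7]
```

View pics/l15_side.png

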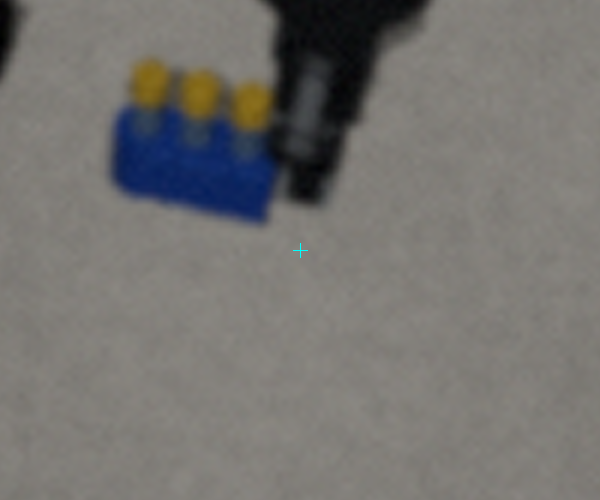

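apply_moves --series '[[0,[0,0,0.003],0],[0,[0,0,0.005],0],[0,[0.003,0,0.005],0],[0,[0.006,0,0.005],0],[0,[0.01,0,0.005],0]]'

```text
time: 23.2
tool_pos: [442.5, 17.6, -10.5]
tcp_rot: [-179.9, 0.5, -0.0]
ft_force: [-2.1, 0.7, 1.8]
finger_gap: 0.1
```

apply_moves --series '[[0,[0.005,0,0],0],[0,[0.01,0,0],0],[0,[0.015,0,0],0],[0,[0.02,0,0],0],[0,[0.025,0,0],0]]'

```text
time: 23.82
tool_pos: [467.9, 17.6, -10.6]
tcp_rot: [-179.9, 0.5, -0.0]
ft_force: [-1.4, 0.2, -1.0]
finger_gap: -0.2
```

apply_moves --series '[[0,[0.005,0,0],0],[0,[0.01,0,0],0],[0,[0.015,0,0],0],[0,[0.02,0,0],0],[0,[0.025,0,0],0]]'

```text
time: 24.45
tool_pos: [493.2, 17.6, -10.6]
tcp_rot: [-179.9, 0.5, -0.0]
ft_force: [-0.2, -0.7, 0.2]
finger_gap: 0.2
```

```bash
python3 cfit.py o3 533 18; python3 av.py
```

```text
top carrier none
top parked 0.58 216 257 266 166 189
side carrier 0.62 482 254 279 181 206
((np.float64(540.8531324638377), np.float64(19.275406814141373), np.float64(0.0028104187845118677)), np.float64(0.28526970744132996))
side parked none
24.75 [492.83950343  17.58284059 -10.59467468] 0.16413575675840644
25.15 [492.86  17.58 -10.57] [ 0.28  0.09 -0.09] [0.45 0.54 0.44]
```

View pics/o3_side.png

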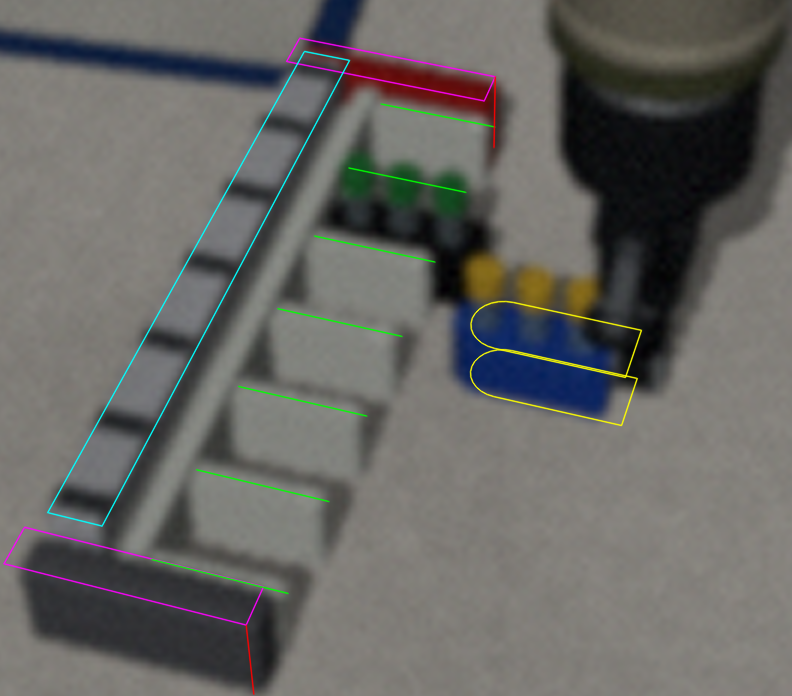

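View pics/o3_top.png

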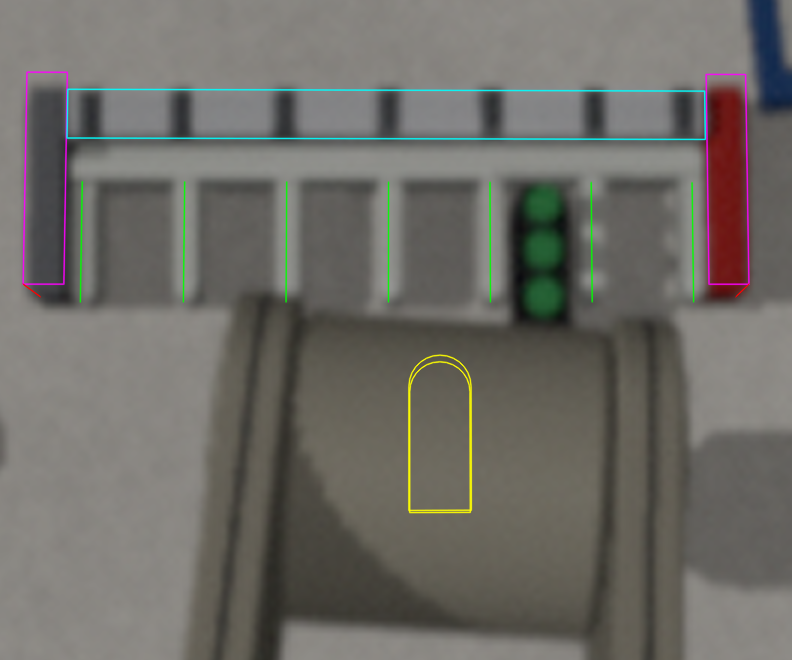

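apply_moves --series '[[0,[0.005,0,0],0],[0,[0.01,0,0],0],[0,[0.015,0,0],0],[0,[0.02,0,0],0],[0,[0.025,0,0],0]]'

```text
time: 25.78
tool_pos: [518.2, 17.6, -10.6]
tcp_rot: [-179.9, 0.5, -0.0]
ft_force: [0.0, -0.5, 0.3]
finger_gap: -0.1
```

apply_moves --series '[[0,[0.005,0,0],0],[0,[0.01,0,0],0],[0,[0.015,0,0],0],[0,[0.02,0,0],0],[0,[0.025,0,0],0]]'

```text
time: 26.4
tool_pos: [543.5, 17.6, -10.6]
tcp_rot: [-179.9, 0.5, -0.0]
ft_force: [-0.4, -1.2, -0.7]
finger_gap: 0.2
```

```bash
python3 cfit.py o4 591 18
```

```text
top carrier 0.34 301 288 296 148 185
((np.float64(589.1456454183576), np.float64(19.718702295643766), np.float64(0.0013801759598622552)), np.float64(1.8891196250915527))
top parked 0.34 257 289 296 150 185
side carrier 0.85 365 235 260 177 203
((np.float64(594.7653556057062), np.float64(15.019810177473335), np.float64(-0.5943220764803653)), np.float64(0.5433219075202942))
side parked 0.58 99 234 249 147 155
26.7 [543.18723556  17.5797224  -10.58268761] 0.004640628284981225
```

View pics/o4_side.png

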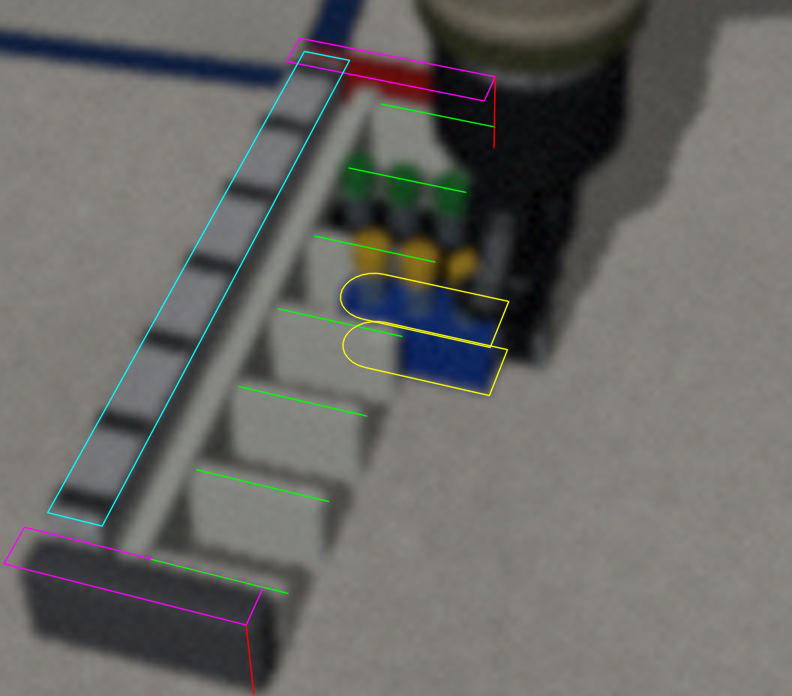

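apply_moves --series '[[0,[0.003,0,0],0],[0,[0.006,0,0],0],[0,[0.009,0,0],0],[0,[0.012,0,0],0],[0,[0.015,0,0],0]]'

```text
time: 27.32
tool_pos: [558.4, 17.6, -10.6]
tcp_rot: [-179.9, 0.5, -0.0]
ft_force: [0.1, 0.0, -0.4]
finger_gap: -0.3
```

apply_moves --series '[[0,[0.001,0,0],0],[0,[0.002,0,0],0],[0,[0.003,0,0],0],[0,[0.003,0,0],0]]'

```text
time: 27.82
tool_pos: [561.5, 17.6, -10.6]
tcp_rot: [-179.9, 0.5, -0.0]
ft_force: [-0.2, 0.0, -0.4]
finger_gap: 0.0
```

```bash
python3 av.py
```

```text
28.225 [561.49  17.54 -10.54] [ 0.08  0.01 -0.14] [0.54 0.43 0.48]
```

apply_moves --series '[[0,[0.001,0,0],0],[0,[0.002,0,0],0],[0,[0.002,0,0],0]]'

```text
time: 28.6
tool_pos: [563.6, 17.6, -10.6]
tcp_rot: [-179.9, 0.5, -0.0]
ft_force: [-0.6, -1.1, -0.3]
finger_gap: -0.3
```

apply_moves --series '[[0,[0.001,0,0],0],[0,[0.002,0,0],0],[0,[0.002,0,0],0]]'

```text
time: 28.98
tool_pos: [565.7, 17.6, -10.6]
tcp_rot: [-179.9, 0.5, -0.0]
ft_force: [-0.6, -0.8, -0.5]
finger_gap: 0.1
```

```bash
python3 av.py; python3 cfit.py o5 611.5 18
```

```text
29.375 [565.67  17.59 -10.53] [-0.07  0.3  -0.22] [0.49 0.45 0.24]
top carrier none
top parked none
side carrier 0.64 351 227 252 175 201
((np.float64(615.9714512213291), np.float64(11.7821702667561), np.float64(-0.5080584441648681)), np.float64(0.628917396068573))
side parked 0.67 129 235 247 165 177
29.675 [565.5774973   17.59095005 -10.55649908] -0.1838555348647478
```

View pics/o5_side.png

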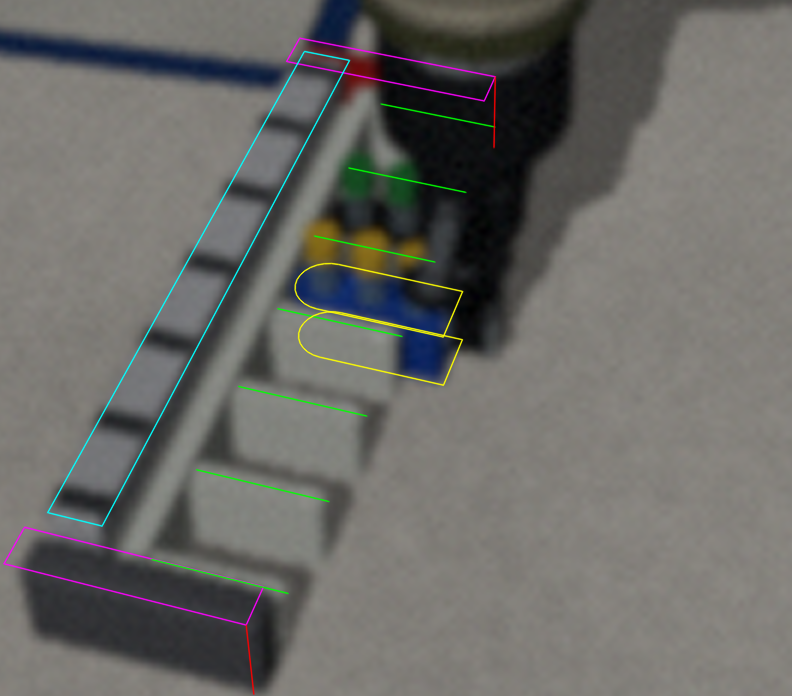

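Very close to home; continue in small steps until the wall is felt.

apply_moves --series '[[0,[0.001,0,0],0],[0,[0.002,0,0],0],[0,[0.002,0,0],0]]'

```text
time: 30.05
tool_pos: [566.5, 17.6, -10.7]
tcp_rot: [-179.9, 0.6, -0.0]
ft_force: [-6.0, -0.4, 4.7]
finger_gap: -0.0
```

apply_moves --series '[[0,[0.001,0,0],0],[0,[0.0015,0,0],0],[0,[0.0015,0,0],0]]'

```text
time: 30.42
tool_pos: [566.3, 17.6, -10.9]
tcp_rot: [-179.9, 0.8, -0.0]
ft_force: [-8.7, -0.8, 7.8]
finger_gap: -0.3
```

```bash
python3 av.py
```

```text
30.825 [566.38  17.6  -10.91] [-8.72 -0.29  7.47] [0.28 0.67 0.53]
```

apply_moves --series '[[0,[-0.004,0,0],0],[0,[-0.015,0,0],0],[0,[-0.04,0,0],0],[0,[-0.08,0,0.0],0],[0,[-0.12,0,0.03],0]]'

```text
time: 31.45
tool_pos: [442.4, 17.8, 16.9]
tcp_rot: [-179.9, 1.1, -0.0]
ft_force: [-0.2, -0.9, 1.5]
finger_gap: 0.1
```

apply_moves --series '[[0,[-0.02,0,0.05],0],[0,[-0.04,0,0.1],0],[0,[-0.05,0,0.14],0],[0,[-0.05,0,0.15],0],[0,[-0.05,0,0.15],0]]'

```text
time: 32.08
tool_pos: [392.8, 17.8, 167.1]
tcp_rot: [-179.9, 1.0, -0.0]
ft_force: [-0.5, 0.5, -0.7]
finger_gap: -0.1
```

```bash
python3 cfit.py o6 612 18; python3 av.py
```

```text
top carrier 0.68 273 239 251 166 192
((np.float64(610.2060985010494), np.float64(17.103164487934748), np.float64(-0.0011449742022060431)), np.float64(0.11057692021131516))
top parked 0.57 231 257 266 166 191
side carrier 0.57 401 227 253 175 200
((np.float64(614.1162564654529), np.float64(15.048854698370818), np.float64(-0.12607988391500374)), np.float64(0.469451367855072))
side parked 0.72 291 235 258 165 187
32.375 [391.70791535  17.86108817 165.52099795] -0.11424631800038262
32.775 [392.45  17.8  166.9 ] [-0.12  0.21 -0.13] [0.29 0.65 0.33]
```

View pics/o6_side.png

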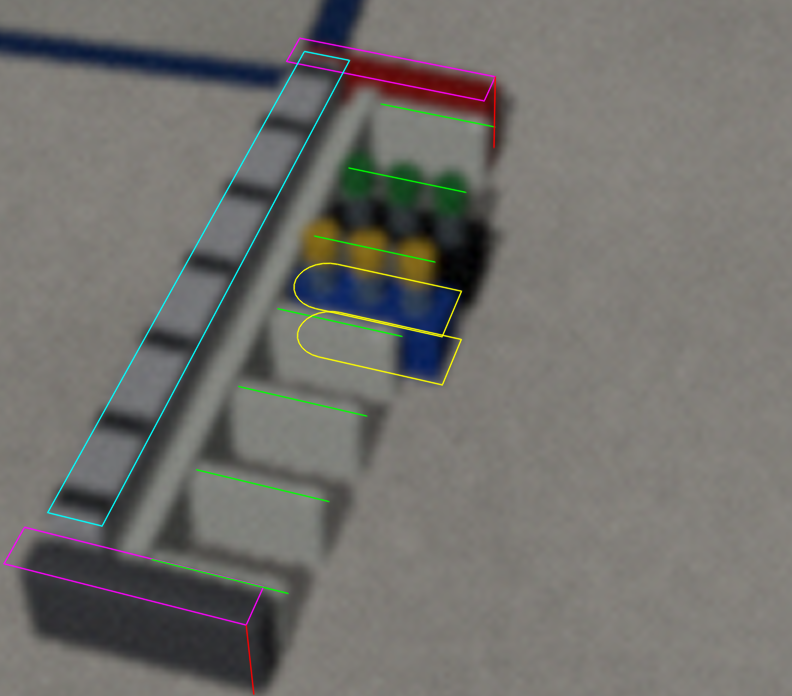

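View pics/o6_top.png

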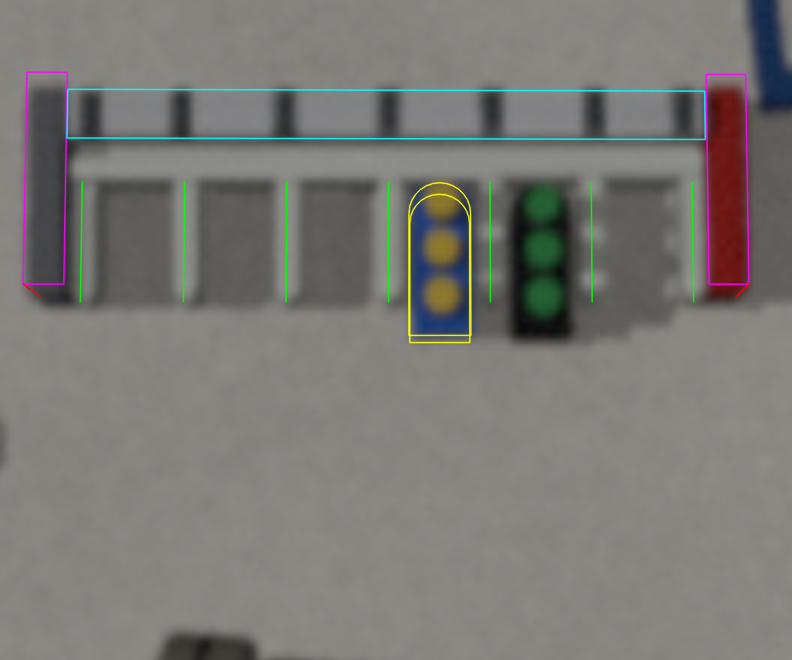

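```bash
python3 - <<'E'
from h import *
p=optics.snapshot("top")
for q in("jar","stapler","parked"): print(q,[(round(d["p"],2),towld(p,d["xyz"]).round(1).tolist()) for d in spotter.search_frame(p,q)[:1]])
print(hand_in())
E
```

```text
jar [(0.74, [526.2, 291.5, 65.0])]
stapler [(0.95, [467.4, -308.7, 47.2])]
parked [(0.68, [605.9, 17.8, 29.9])]
the job is handed in; nothing more can be done
None
```

The job is handed in at about 33 s of the 64 s. The rail was traced to the third gap, and the blue carrier is fully home in that gap.

**Rail:** The red cap is at the right end. I pressed the closed fingertip on the rail there, at rack y about -137. I ran it past gap 1 and gap 2, which holds the black carrier, and stopped at the middle of gap 3 (rack y about -23). Averaged readings were 2.2–2.5 N, about 3–4 mm of press, and on the ridges I expect close to 5 mm. I then lifted straight up.

**Carrier:** I first shifted it about 26 mm sideways and straightened it with one open pad, without gripping it. Then I pushed it by the tail, nose first, into gap 3. At the back wall the force rose to about 9 N along the push and 7.5 N upward on the tool.

**Last checks:**
- **Blue carrier:** The top picture fits it at x 610.2, against 610.4 for fully home. It is straight, upright and level with the black carrier.
- **Jar and stapler:** They show within about 1 mm of where they started in the top view.
- **Black carrier:** It looks unmoved in the picture.
- **Arm:** It ended clear, about 150 mm back from the carrier, with no contact force.

**What disagreed:**
- **Fingertip height:** It stood about 37 mm higher than the reported tool position and tip length imply. The side picture, its shadow and the force on the rail all showed this, so I set heights by sight and touch.
- **Cameras:** They differ by about 2 mm on where the rack is.
- **Side-view carrier fit:** Once the carrier was in the gap, partly hidden, this fit was poor, so I relied on the top view.
- **Last search for the black carrier:** It returned the blue one instead. The mask found it unmoved just before.

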